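Set out a presentation board in a perfumer's studio

TASK

Set out the brown board for a client with the things from the cork mat: stand the clear bottle on the brass coaster and the white cup, mouth up, on the marble coaster, then close the white cup with the blue cup, mouth down, rim on rim. Stand the amber flacon upright in the middle of the board, midway between the two coasters, and the balm jar directly behind it (on the side away from the robot, square to the board), with a gap of about 3 cm between the two. Leave the black flacon where it is.

Things in the scene. Friction and masses are not known exactly. Their poses are not given: they have to be found in the camera images.
- board: square presentation board covered in dark brown leather, 212 x 212 x 10 mm, lying flat on the left part of the worktop and fixed to it. Origin: centre of its underside; its top is 10 mm above the origin. Its x axis points to its back edge (the one away from the robot), y to its left edge, z up; it is turned by at most 0.3 rad
- brass_coaster: round brass-coloured coaster, 64 mm across, 4 mm thick, fixed flat on the board, 72 mm from the board's centre straight to the left or to the right (which one varies). Origin: centre of its underside, so its top is 4 mm above the origin. Beware: between board and cork mat stands the fixed scale, base 25 mm high, with a clear cover up to 71 mm
- marble_coaster: round white-grey marble coaster, 64 mm across, 4 mm thick, fixed flat on the board, 72 mm from the board's centre on the side opposite to the brass one. Origin: centre of its underside, so its top is 4 mm above the origin. Beware: right of the cork mat stands the fixed sample case, 83 mm high, its drawer pulled out towards the robot, its open lid 265 mm high
- clear_bottle: clear round bottle with a blue-black cap, standing loose, 116 mm tall, straight body 56 mm across up to about 70 mm height, cap 30 mm across from 98 to 116 mm, 180 to 340 g. Origin: centre of its underside, z up. At the start it stands on the cork mat (3 mm thick, right of the scale) in one of six places 100 to 120 mm apart
- white_cup: white ceramic crucible (straight round cup), standing loose and upright, mouth up: 52 mm across, 44 mm tall, wall 6 mm thick, 120 g. Origin: centre of its underside, z up. At the start it stands on the cork mat (3 mm thick, right of the scale) in one of six places 100 to 120 mm apart
- blue_cup: blue ceramic crucible of the same size (52 mm across, 44 mm tall, wall 6 mm, 120 g), standing loose, mouth down on its rim, closed flat bottom up. Origin: centre of the mouth, in the plane of the rim, that is the centre of its underside as it stands; z up. At the start it stands on the cork mat (3 mm thick, right of the scale) in one of six places 100 to 120 mm apart
- amber_flacon: amber-brown square spray flacon with a black cube cap, standing loose: body 30 x 30 mm, 58 mm tall, above it a thin neck and the cap, 20 x 20 mm from 66 to 92 mm height, 70 g. Origin: centre of its underside, z up, x and y across its flat sides. At the start it stands on the cork mat (3 mm thick, right of the scale) in one of six places 100 to 120 mm apart
- balm_jar: wide dark balm jar with a black screw lid bearing a pale round label, standing loose: 52 mm across, 45 mm tall, 65 to 125 g. Origin: centre of its underside, z up. At the start it stands on the cork mat (3 mm thick, right of the scale) in one of six places 100 to 120 mm apart
- black_flacon: bystander: square spray flacon of the same shape as the amber one but with a black body, standing loose, 30 x 30 x 92 mm. Origin: centre of its underside, z up. It stays where it is. At the start it stands on the cork mat (3 mm thick, right of the scale) in one of six places 100 to 120 mm apart
Not all that is in view belongs to the job. Leave any purple or red look-alike of the balm_jar alone.

How it is judged:
At the end, for the whole second after the job is handed in: Bottle on brass coaster, white cup on marble coaster (centred within 12 mm); blue cup mouth-down on white cup's rim (within 10 mm); amber flacon on board within 15 mm of its centre; jar on board 55 to 90 mm behind that centre, within 18 mm sideways; all five upright (0.1 rad) and at rest (horizontal distance between clear_bottle and brass_coaster below 0.012 m and z of clear_bottle in the frame of board between 0.011 and 0.018 m and horizontal distance between white_cup and marble_coaster below 0.012 m and z of white_cup in the frame of board between 0.011 and 0.018 m and horizontal distance between blue_cup and white_cup below 0.01 m and z of blue_cup in the frame of white_cup between 0.04 and 0.048 m and horizontal distance between amber_flacon and board below 0.015 m and z of amber_flacon in the frame of board between 0.007 and 0.013 m and x of balm_jar in the frame of board between 0.055 and 0.09 m and y of balm_jar in the frame of board between -0.018 and 0.018 m and z of balm_jar in the frame of board between 0.007 and 0.013 m and angle between each of white_cup, blue_cup, clear_bottle, amber_flacon, balm_jar's own z axis and vertical below 0.1 rad and linear speed of each of white_cup, blue_cup, clear_bottle, amber_flacon, balm_jar below 0.02 m/s); the robot touches nothing.
It fails at once if the black flacon was moved by more than 15 mm or tipped (distance of black_flacon from where it was at the start of the episode above 0.015 m or angle between black_flacon's own z axis and vertical above 0.3 rad).
It also fails if it takes over 136 s, if anything falls off the work surface, if the arm or the gripper's body presses on something with over 40 N, if the wrist force passes 120 N, or if a joint passes its speed limit or range.

ROBOT

A 6-joint arm with a two-finger parallel gripper is mounted at the origin on a cart in front of the work surface, level with it; the furniture and walls round the work are solid. World frame = base frame: x ahead of the robot, y to its left, z up, the work surface at z = 0. Lengths are in m, angles in rad, forces in N, time in s.
With the tool pointing down it reaches from about 0.275 to 1 m from the base axis. Payload 8.4 kg.
Tool frame: the origin (TCP) lies midway between the tips of the shut fingers; the grasp point (between the pads) lies 19 mm behind it (env.pinch_z is the distance from the TCP to the grasp point, in m); y points along the fingers, z is the direction in which the jaws open and shut, and the axes are right-handed (so a half turn about y gives the same grasp; the last joint's range is limited). The gripper opens to 85 mm and grips with 20 to 120 N. Pads are 22 mm wide; open, the fingers measure 114 mm over their backs; the gripper's body (76 mm by 85 mm) begins 54 mm behind the grasp point. The pads swing forward as they close: fully open they stand 13 mm farther back than shut.
Start: joints at [-0.002, 0.353, 1.633, -0, 1.155, -0.002], TCP at [0.625, -0, 0.231] pointing down, gripper open.
Joint ranges: [-2.63, 2.63], [-0.92, 2.1], [0.06, 2.66], [-1.3, 4.44], [0, 2.69], [-3.02, 3.02]. Speed limits (rad/s): [2.22, 2.22, 2.79, 3.14, 3.14, 3.14].

INTERFACE

Orientations are given as a 3x3 rotation matrix whose columns are the frame's x, y, z axes.
In Python, from cell import monitor, imaging, env gives the robot as it stands. The module is installed in compiled form; this text tells all that it offers.
- The arm moves only by the tool carry_out, never from a script. Its argument "rows" is a list of rows, each an object with "twist": the turn, a rotation vector about the tool's x, y, z in units of 8 degrees (1.0 is 8 degrees), a list of three; "translation": the shift along the tool's x, y, z in units of 30 mm (1.0 is 30 mm), a list of three; "claw": the opening, from 0 (shut) to 1 (fully open). A call has exactly 5 rows; each row is the pose to reach, as a shift and turn from the pose commanded when the call began, along the tool's axes at that moment; what a row does not reach only later rows make up. A row lasts 1/10 s, in which the tool goes at most 50 mm and 8.59 degrees, less where a joint would pass 70% of its speed; a pose out of reach is approached as far as the arm can. A call with a gripper value outside its range is refused whole. The fingers move at their own pace and stop on an object; "squeeze" is the grip in N (left out, the last holds). Time passes only in rows, so rows that repeat a pose let the fingers close, or fill a call up. It gives the time, the measured TCP pose, the force and the opening at its end, in the units of the state.
- monitor.state(): the state, without advancing time (a new reading comes with each control period).
- imaging.get_image(name): name is "scene" or "side" or "wrist"; returns the picture (400x640x3 uint8, blue, green, red); there is no depth.
- imaging.get_calibration(name): a dict with "K" (3x3 intrinsics, pixels), "T" (4x4, takes a point from camera to world coordinates). Camera axes: x right, y up, looking along -z (the intrinsics and any distortion apply to the point x, -y, -z); pixel columns grow to the right and rows downward; lengths in m; the calibration is good to about 2 mm. A picture is of the moment at which its call begins: read the wrist's pose just before it. get_calibration takes no time and is no camera call; for the wrist camera it gives the pose at the moment of the call.
- env.close_job(): hands the job in, once; it reports no verdict.
The state is a dict: "time": time; "qpos": joint angles; "joint_velocities": joint speeds; "joint_efforts": joint torques, N m; "position": TCP position; "orientation": TCP orientation; "contact_force": force on the tool from outside, world axes, zero at the start; "torque": the same for the moment, N m; "grip_width": finger opening in m.
Only numpy, scipy, OpenCV 4.12 (cv2) and the standard library are available. Lean on these libraries where they do the work, as an engineer would, in place of code of your own. Each camera call takes 0.05 s, during which the arm holds its last target.

## Working session

There is one attempt and no reset: what is moved stays moved. The work goes in short steps, Python scripts to look and compute and a tool call to move; the robot and the scene stay as the last step left them, time stands still between calls to the robot, and variables do not carry over. Pictures are saved under pics/ and viewed, and the job is handed in when it is done.

Besides the shell and the picture viewer there is one more tool, called as name(argument=value, ...), one argument or row to a line, values as JSON. carry_out: Moves the arm, as the interface text tells. Its arguments: {"type":"object","properties":{"rows":{"type":"array","items":{"type":"object","properties":{"twist":{"type":"array","items":{"type":"number"}},"translation":{"type":"array","items":{"type":"number"}},"claw":{"type":"number"}}}},"squeeze":{"type":"number"}},"required":["rows"]}

```bash
mkdir -p pics; ls
python3 - <<'E'
from cell import monitor, imaging, env
import cv2,numpy as np
np.set_printoptions(precision=4,suppress=True)
s=monitor.state()
for k in s: print(k,s[k])
print(env.pinch_z)
for n in ["scene","side","wrist"]:
    c=imaging.get_calibration(n); print(n,c)
    cv2.imwrite(f"pics/{n}0.png",imaging.get_image(n))
E
```

```text
pics
time 0.0
qpos [-0.0024  0.3536  1.6342  0.      1.1552 -0.0024]
joint_velocities [ 0.0005  0.0011 -0.0006  0.0008 -0.0003  0.0005]
joint_efforts [ -0.002  -60.5236 -34.2063  -0.0003   0.0095   0.    ]
position [ 0.6245 -0.      0.2306]
orientation [[-0.     -0.0014  1.    ]
 [-1.      0.     -0.    ]
 [-0.     -1.     -0.0014]]
contact_force [-0.3327 -0.0636  0.7409]
torque [ 0.0329  0.0416 -0.0309]
grip_width 0.08527666567178639
0.0187
scene {'K': array([[490.894 ,   0.    , 315.1834],
       [  0.    , 490.894 , 201.1423],
       [  0.    ,   0.    ,   1.    ]]), 'T': array([[-0.8427,  0.3783, -0.3831,  0.0258],
       [-0.5383, -0.6051,  0.5866,  0.9271],
       [-0.0099,  0.7005,  0.7135,  1.0682],
       [ 0.    ,  0.    ,  0.    ,  1.    ]])}
side {'K': array([[394.3381,   0.    , 324.0084],
       [  0.    , 394.3381, 202.0683],
       [  0.    ,   0.    ,   1.    ]]), 'T': array([[ 0.9368,  0.2629, -0.2308,  0.327 ],
       [-0.3496,  0.7302, -0.5871, -0.5622],
       [ 0.0142,  0.6307,  0.7759,  0.8829],
       [ 0.    ,  0.    ,  0.    ,  1.    ]])}
wrist {'K': array([[298.1951,   0.    , 317.5818],
       [  0.    , 298.1951, 193.1097],
       [  0.    ,   0.    ,   1.    ]]), 'T': array([[ 1.    ,  0.    ,  0.001 ,  0.6254],
       [-0.0003,  0.9629,  0.2699,  0.0688],
       [-0.0009, -0.2699,  0.9629,  0.3739],
       [ 0.    ,  0.    ,  0.    ,  1.    ]])}
```

View pics/scene0.png

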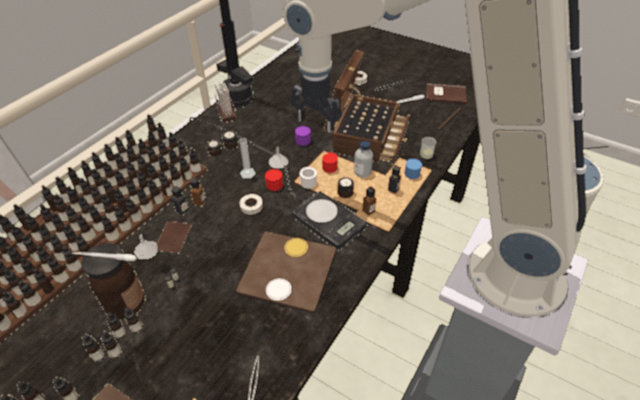

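View pics/side0.png

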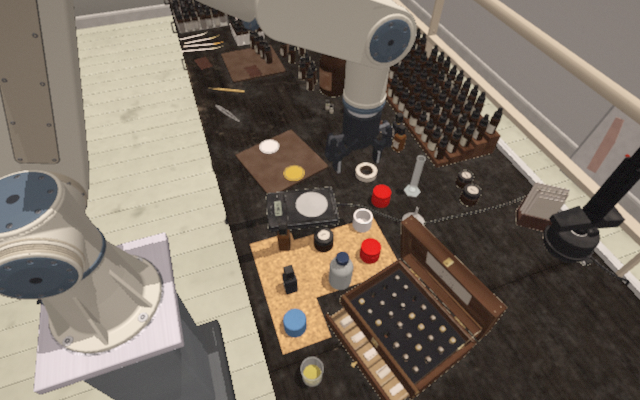

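View pics/wrist0.png

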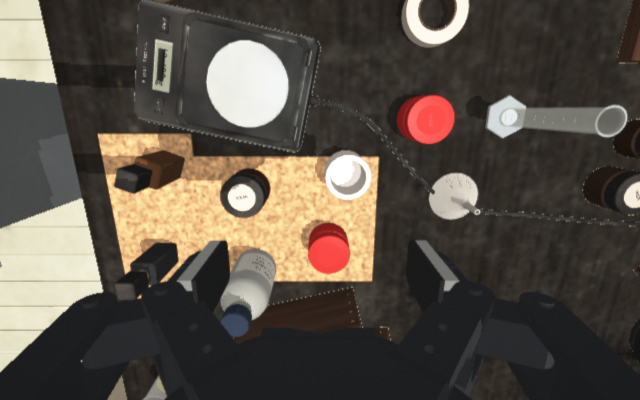

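The scene, side and wrist views agree on what is where. On the cork mat in the side view:
- amber flacon (285,240)
- balm jar, black with a pale label (323,240)
- white cup (362,220)
- black flacon (290,280)
- clear bottle (341,270)
- blue cup (295,322)

The red jars at (371,250) and (381,196) and the purple one are look-alikes and stay where they are. I'll enlarge the crops to confirm.

```bash
cat > h.py <<'E'
import numpy as np,cv2
from cell import monitor, imaging, env
np.set_printoptions(precision=4,suppress=True)
def ray(cal,u,v):
    K,T=cal["K"],cal["T"]
    d=np.array([(u-K[0,2])/K[0,0],-(v-K[1,2])/K[1,1],-1.])
    return T[:3,3],T[:3,:3]@d
def at(cal,u,v,z):
    o,d=ray(cal,u,v); return o+d*(z-o[2])/d[2]
def proj(cal,p):
    K,T=cal["K"],cal["T"]
    q=T[:3,:3].T@(np.asarray(p)-T[:3,3]); return np.array([K[0,0]*q[0]/-q[2]+K[0,2],K[1,1]*-q[1]/-q[2]+K[1,2]])
def crop(img,x0,y0,x1,y1,k,name):
    cv2.imwrite(name,cv2.resize(img[y0:y1,x0:x1],None,fx=k,fy=k,interpolation=cv2.INTER_CUBIC))
E
python3 - <<'E'
from h import *
a=cv2.imread("pics/scene0.png"); crop(a,230,130,440,310,3.8,"pics/sc1.png")
a=cv2.imread("pics/side0.png"); crop(a,230,120,430,350,2.6,"pics/si1.png")
a=cv2.imread("pics/wrist0.png"); crop(a,90,120,390,345,2.6,"pics/wr1.png")
E
```

```text
(no output)
```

View pics/sc1.png

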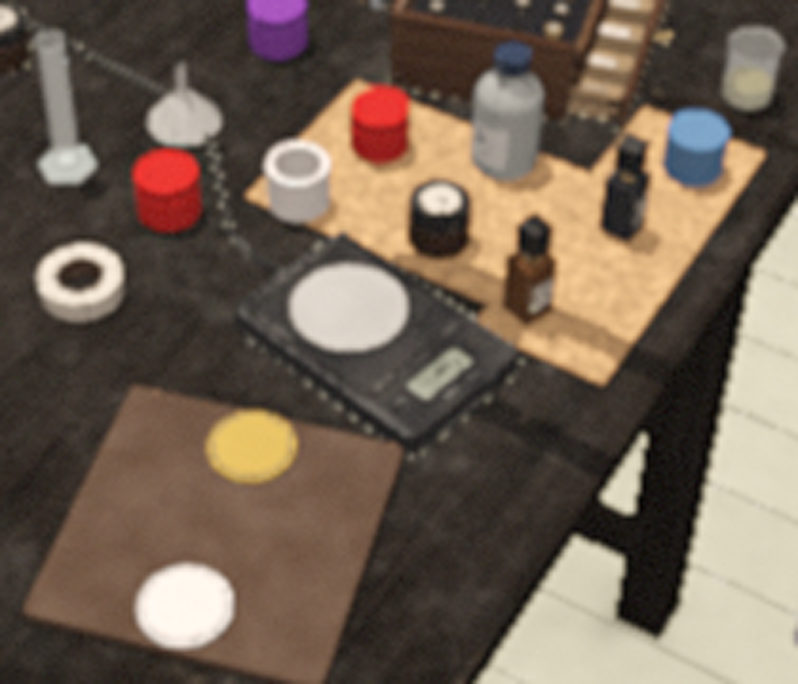

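View pics/si1.png

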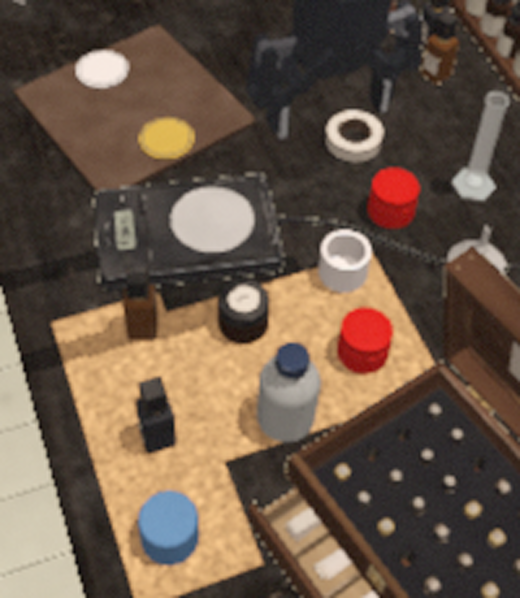

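View pics/wr1.png

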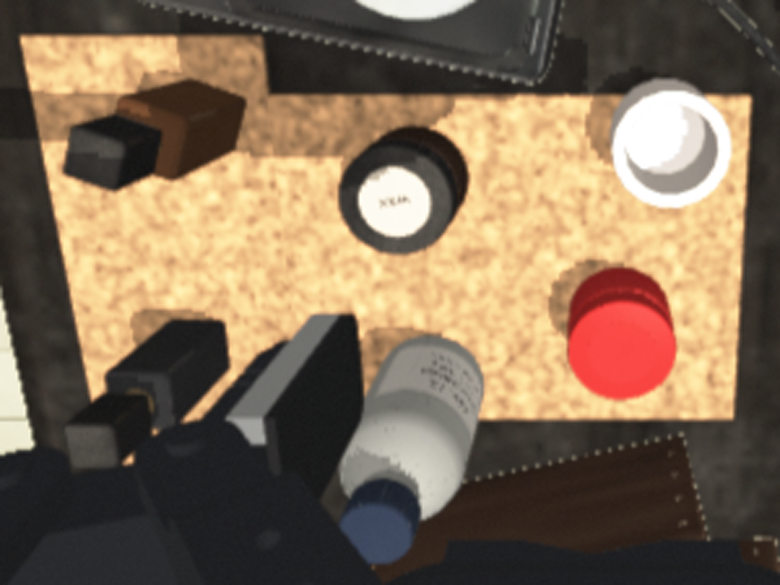

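Run:
```python
from h import *
cs={n:imaging.get_calibration(n) for n in("scene","side","wrist")}
k={"scene":(3.8,230,130),"side":(2.6,230,120),"wrist":(2.6,90,120)}
P={"white":(.047,dict(scene=(298,160),side=(345,251),wrist=(671,148))),
"jar":(.048,dict(scene=(440,201),side=(245,299),wrist=(394,201))),
"amber":(.095,dict(scene=(535,224),side=(137,280),wrist=(100,152))),
"black":(.095,dict(scene=(632,148),side=(151,388),wrist=(93,445))),
"bottle":(.119,dict(scene=(513,53),side=(293,356),wrist=(379,530))),
"blue":(.047,dict(scene=(698,129),side=(168,512))),
"red":(.048,dict(scene=(381,107),side=(366,328),wrist=(621,350))),
"brass":(.014,dict(scene=(252,445),side=(167,137))),
"marble":(.014,dict(scene=(185,604),side=(103,68))),
"c1":(.01,dict(scene=(134,388),side=(253,120))),
"c2":(.01,dict(scene=(402,446),side=(105,190))),
"c3":(.01,dict(scene=(320,684),side=(17,95))),
"c4":(.01,dict(scene=(25,608),side=(160,27)))}
for n,(z,d) in P.items():
    print(n,[(c,at(cs[c],u/k[c][0]+k[c][1],v/k[c][0]+k[c][2],z)[:2].round(4)) for c,(u,v) in d.items()])
```

```text
white [('scene', array([ 0.6597, -0.0075])), ('side', array([ 0.6551, -0.011 ])), ('wrist', array([ 0.6594, -0.004 ]))]
jar [('scene', array([ 0.5368, -0.0258])), ('side', array([ 0.538 , -0.0323])), ('wrist', array([ 0.5385, -0.0276]))]
amber [('scene', array([0.4404, 0.0022])), ('side', array([ 0.4383, -0.0074])), ('wrist', array([0.4439, 0.0052]))]
black [('scene', array([ 0.4165, -0.1131])), ('side', array([ 0.4167, -0.1217])), ('wrist', array([ 0.4198, -0.1185]))]
bottle [('scene', array([ 0.5382, -0.1404])), ('side', array([ 0.5382, -0.1471])), ('wrist', array([ 0.5423, -0.1402]))]
blue [('scene', array([ 0.3999, -0.2144])), ('side', array([ 0.4005, -0.2137]))]
red [('scene', array([ 0.6361, -0.0988])), ('side', array([ 0.6359, -0.1036])), ('wrist', array([ 0.6388, -0.0996]))]
brass [('scene', array([0.5403, 0.2377])), ('side', array([0.5409, 0.2328]))]
marble [('scene', array([0.5014, 0.3757])), ('side', array([0.5023, 0.3703]))]
c1 [('scene', array([0.648 , 0.2367])), ('side', array([0.6461, 0.2284]))]
c2 [('scene', array([0.4493, 0.1778])), ('side', array([0.4521, 0.1824]))]
c3 [('scene', array([0.3923, 0.3774])), ('side', array([0.393 , 0.3635]))]
c4 [('scene', array([0.593 , 0.4339])), ('side', array([0.5925, 0.4242]))]
```

Run:
```python
from h import *
cs={n:imaging.get_calibration(n) for n in("scene","side","wrist")}
f=lambda u,v,z:at(cs["side"],u/2.6+230,v/2.6+120,z)[:2]
g=lambda u,v,z:at(cs["scene"],u/3.8+230,v/3.8+130,z)[:2]
print("drawer L",f(253,510,.03),f(253,510,.06),"case L",f(292,460,.083), "case near", f(440,370,.083))
print("scene case left",g(395,18,.083),"drawer near",g(630,115,0.0),g(580,85,.083))
print("scale",f(95,190,.025),f(268,175,.025),f(283,262,.025),f(97,280,.025))
s=cv2.imread("pics/side0.png"); crop(s,280,200,520,400,3.3,"pics/si2.png")
```

```text
drawer L [ 0.4717 -0.2303] [ 0.4666 -0.242 ] case L [ 0.5091 -0.2211] case near [ 0.6668 -0.1861]
scene case left [ 0.6656 -0.1694] drawer near [ 0.4751 -0.2527] [ 0.4913 -0.1733]
scale [0.4397 0.1733] [0.6261 0.1296] [0.5972 0.0123] [0.4098 0.0558]
```

View pics/si2.png

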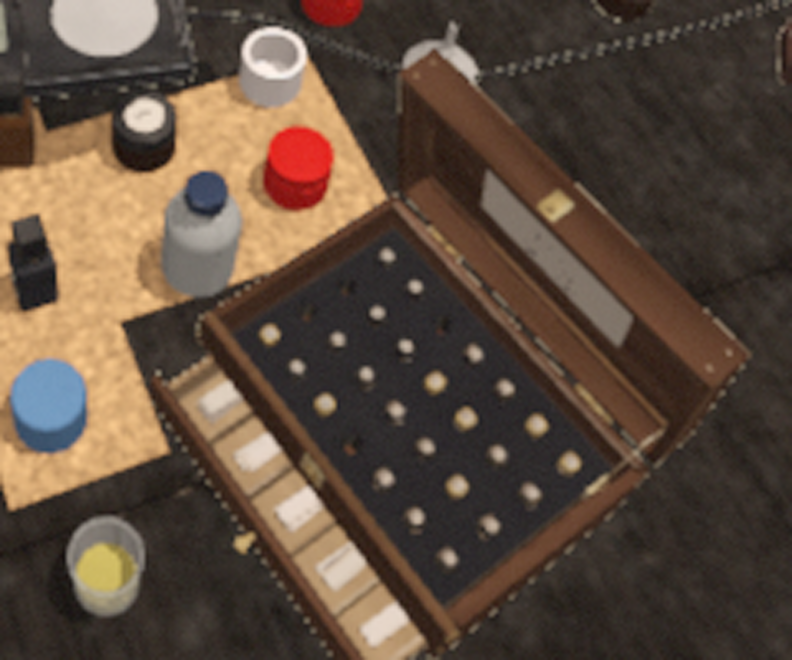

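Confirmed: the red jars are look-alikes, and the jar with the pale label is the balm jar. The brass coaster is on the right (scale side), the marble one on the left. Order: amber, jar, white cup, blue cup, bottle. First I hover over the amber flacon.

carry_out(
  rows=[
    {"twist": [0, 2.1, 0], "translation": [-0.1, 1.0, -6.1], "claw": 1},
    {"twist": [0, 2.1, 0], "translation": [-0.1, 1.0, -6.1], "claw": 1},
    {"twist": [0, 2.1, 0], "translation": [-0.1, 1.0, -6.1], "claw": 1},
    {"twist": [0, 2.1, 0], "translation": [-0.1, 1.0, -6.1], "claw": 1},
    {"twist": [0, 2.1, 0], "translation": [-0.1, 1.0, -6.1], "claw": 1},
  ],
  squeeze=40,
)

```text
time: 0.65
position: [0.4365, 0.003, 0.1999]
orientation: [[-0.289, -0.005, 0.957], [-0.957, -0.0, -0.289], [0.002, -1.0, -0.005]]
contact_force: [-0.5, -0.4, 0.4]
grip_width: 0.0855
```

```bash
cat >> h.py <<'E'
def st():
    s=monitor.state(); R=np.array(s["orientation"]); 
    print("t",round(s["time"],2),"p",np.array(s["position"]),"yaw",round(float(np.degrees(np.arctan2(R[1,2],R[0,2]))),2),"y",R[:,1],"f",np.array(s["contact_force"]),"w",round(s["grip_width"],4)); return s
def go(x,y,z,yaw):
    "numbers for a move to TCP x,y,z, jaw yaw deg"
    s=st(); R=np.array(s["orientation"]); d=R.T@(np.array([x,y,z])-s["position"])/.03
    c,q=np.cos(np.radians(yaw)),np.sin(np.radians(yaw))
    G=np.array([[q,0,c],[-c,0,q],[0,-1,0]]).astype(float)
    print("  tr",d.round(2),"tw",(np.degrees(cv2.Rodrigues(R.T@G)[0].ravel())/8).round(2))
def shot(n,name,box=None,k=1):
    c=imaging.get_calibration(n); im=imaging.get_image(n); cv2.imwrite(name.replace(".png","_full.png"),im)
    np.savez(name.replace(".png",".npz"),**c)
    x0,y0,x1,y1=box or (0,0,640,400); crop(im,x0,y0,x1,y1,k,name)
def pt(name,u,v,z,x0=0,y0=0,k=1):
    return at(np.load(name),u/k+x0,v/k+y0,z)
E
python3 - <<'E'
from h import *
st(); shot("wrist","pics/w1.png")
E
```

```text
t 0.65 p [0.4365 0.003  0.1999] yaw -16.8 y [-0.0051 -0.     -1.    ] f [-0.4947 -0.4178  0.442 ] w 0.0855
```

View pics/w1.png

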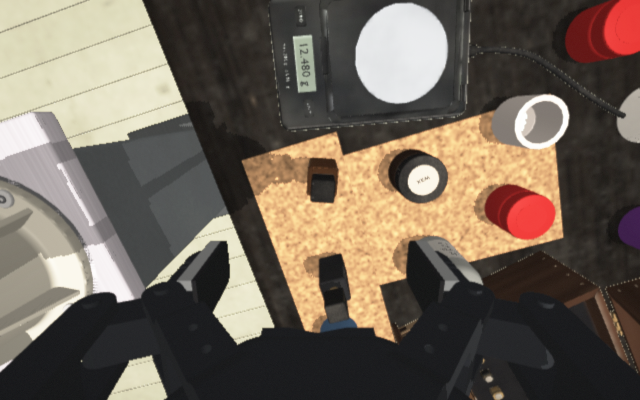

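Run:
```python
from h import *
crop(cv2.imread("pics/w1_full.png"),280,140,380,220,7,"pics/w1c.png")
```

```text
(no output)
```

View pics/w1c.png

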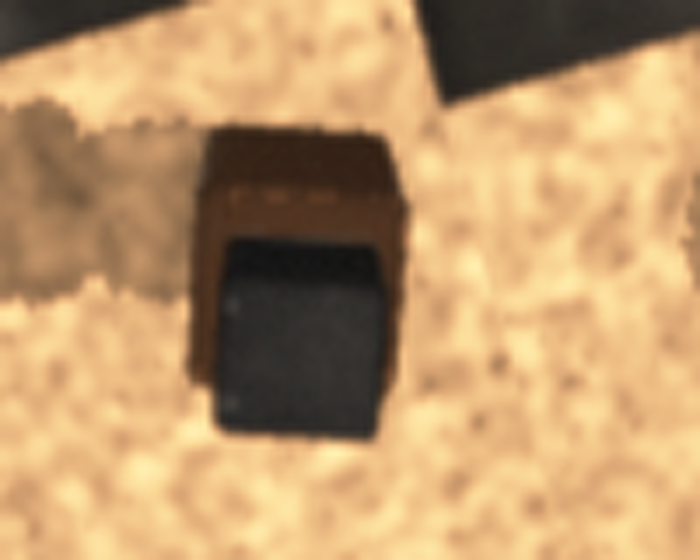

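Run:
```python
from h import *
print(pt("pics/w1.npz",300,359,.095,280,140,7), pt("pics/w1.npz",300,205,.061,280,140,7)); 
go(.441,.003,.028,-19.5)
```

```text
[0.4412 0.0026 0.095 ] [0.4451 0.0145 0.061 ]
t 0.7 p [0.4399 0.003  0.201 ] yaw -16.79 y [-0.0012  0.     -1.    ] f [ 0.7718 -0.2957  0.6517] w 0.0853
  tr [-0.01  5.77  0.04] tw [0.01 0.34 0.  ]
```

carry_out(
  rows=[
    {"twist": [0, 0.34, 0], "translation": [0, 1.5, 0.04], "claw": 1},
    {"twist": [0, 0.34, 0], "translation": [0, 3, 0.04], "claw": 1},
    {"twist": [0, 0.34, 0], "translation": [0, 4.5, 0.04], "claw": 1},
    {"twist": [0, 0.34, 0], "translation": [0, 5.4, 0.04], "claw": 1},
    {"twist": [0, 0.34, 0], "translation": [0, 5.75, 0.04], "claw": 1},
  ],
)

```text
time: 1.2
position: [0.4429, 0.0026, 0.0263]
orientation: [[-0.334, -0.003, 0.943], [-0.943, -0.0, -0.334], [0.001, -1.0, -0.003]]
contact_force: [1.0, 0.3, 0.8]
grip_width: 0.0852
```

carry_out(
  rows=[
    {"twist": [0, 0, 0], "translation": [0, 0, 0], "claw": 0},
    {"twist": [0, 0, 0], "translation": [0, 0, 0], "claw": 0},
    {"twist": [0, 0, 0], "translation": [0, 0, 0], "claw": 0},
    {"twist": [0, 0, 0], "translation": [0, 0, 0], "claw": 0},
    {"twist": [0, 0, 0], "translation": [0, 0, 0], "claw": 0},
  ],
)

```text
time: 1.7
position: [0.4441, 0.0027, 0.0301]
orientation: [[-0.334, 0.002, 0.943], [-0.943, 0.0, -0.334], [-0.001, -1.0, 0.002]]
contact_force: [-0.5, 0.2, 8.4]
grip_width: 0.0297
```

carry_out(
  rows=[
    {"twist": [0, 0, 0], "translation": [0, -0.5, 0], "claw": 0},
    {"twist": [0, 0, 0], "translation": [0, -1.5, 0], "claw": 0},
    {"twist": [0, 0, 0], "translation": [0, -3, 0], "claw": 0},
    {"twist": [0, 0, 0], "translation": [0, -4.5, 0], "claw": 0},
    {"twist": [0, 0, 0], "translation": [0, -5, 0], "claw": 0},
  ],
)

```text
time: 2.2
position: [0.4454, 0.0026, 0.1838]
orientation: [[-0.334, 0.008, 0.943], [-0.943, -0.0, -0.334], [-0.003, -1.0, 0.007]]
contact_force: [-0.0, 0.0, -0.2]
grip_width: 0.0289
```

Run:
```python
from h import *
go(.5,.25,.20,15.7)
shot("wrist","pics/w2.png")
```

```text
t 2.2 p [0.4454 0.0026 0.1838] yaw -19.52 y [ 0.0076 -0.     -1.    ] f [-0.0292  0.0292 -0.2495] w 0.0289
  tr [-8.38 -0.53 -1.04] tw [-0.06 -4.4  -0.  ]
```

View pics/w2.png

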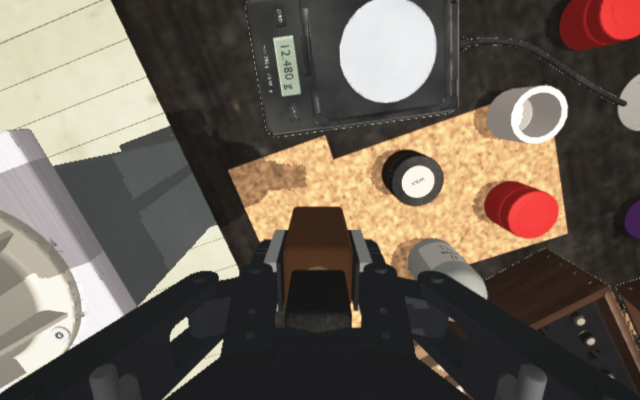

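carry_out(
  rows=[
    {"twist": [0, -1, 0], "translation": [-1.5, -0.5, -0.2], "claw": 0},
    {"twist": [0, -2, 0], "translation": [-3, -0.5, -0.4], "claw": 0},
    {"twist": [0, -3, 0], "translation": [-4.5, -0.5, -0.6], "claw": 0},
    {"twist": [0, -4, 0], "translation": [-6, -0.5, -0.8], "claw": 0},
    {"twist": [0, -4.4, 0], "translation": [-7.2, -0.5, -1], "claw": 0},
  ],
)

```text
time: 2.75
position: [0.4871, 0.2186, 0.1936]
orientation: [[0.276, 0.001, 0.961], [-0.961, 0.0, 0.276], [-0.0, -1.0, 0.001]]
contact_force: [0.6, -1.2, -0.0]
grip_width: 0.0293
```

carry_out(
  rows=[
    {"twist": [0, 0, 0], "translation": [0, 0, 0], "claw": 0},
    {"twist": [0, 0, 0], "translation": [0, 0, 0], "claw": 0},
    {"twist": [0, 0, 0], "translation": [0, 0, 0], "claw": 0},
    {"twist": [0, 0, 0], "translation": [0, 0, 0], "claw": 0},
    {"twist": [0, 0, 0], "translation": [0, 0, 0], "claw": 0},
  ],
)

```text
time: 3.25
position: [0.487, 0.2153, 0.1938]
orientation: [[0.269, -0.0, 0.963], [-0.963, -0.0, 0.269], [0.0, -1.0, -0.0]]
contact_force: [-0.4, -0.0, -0.1]
grip_width: 0.0291
```

Run:
```python
from h import *
st()
shot("wrist","pics/w3.png",(130,0,560,322),1.85)
```

```text
t 3.25 p [0.487  0.2153 0.1938] yaw 15.59 y [-0.     -0.0001 -1.    ] f [-0.3713 -0.0314 -0.0807] w 0.0291
```

View pics/w3.png

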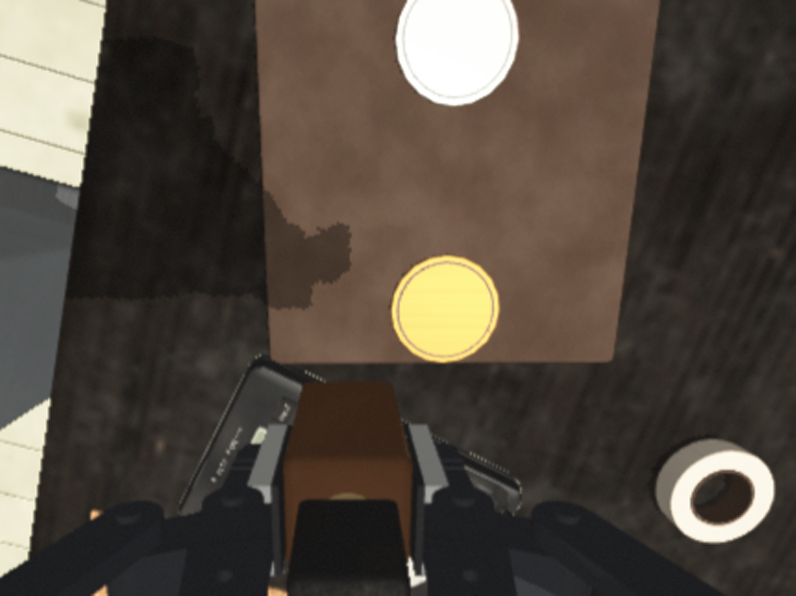

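Run:
```python
from h import *
f=lambda u,v,z:pt("pics/w3.npz",u,v,z,130,0,1.85)[:2]
def fitc(lo,hi,n):
    im=cv2.imread("pics/w3_full.png"); m=cv2.inRange(cv2.cvtColor(im,cv2.COLOR_BGR2HSV),lo,hi)
    m[240:]=0; m[:, :320]=0; m[:, 430:]=0
    c=max(cv2.findContours(m,0,1)[0],key=cv2.contourArea)
    p=np.array([at(np.load("pics/w3.npz"),u,v,.014)[:2] for u,v in c[:,0]])
    (x,y),r=cv2.minEnclosingCircle(p.astype(np.float32)); print(n,x,y,r,p.mean(0)); return np.array([x,y])
b=fitc((20,80,150),(35,255,255),"brass"); w=fitc((0,0,170),(180,40,255),"marble")
print("corners",f(272,361,.01),f(614,361,.01))
d=w-b; print("ctr",(b+w)/2,"dist",np.hypot(*d),"yaw",np.degrees(np.arctan2(-d[0],d[1])))
```

```text
brass 0.5414798259735107 0.23808032274246216 0.03169986233115196 [0.5414 0.2385]
marble 0.5022618770599365 0.37643247842788696 0.03200053796172142 [0.503  0.3741]
corners [0.4501 0.1785] [0.6534 0.2351]
ctr [0.5219 0.3073] dist 0.14380322145136992 yaw 15.826159833192126
```

Run:
```python
from h import *
go(.522,.3075,.08,15.8)
```

```text
t 3.3 p [0.4871 0.2155 0.1939] yaw 15.6 y [ 0.0001  0.     -1.    ] f [-0.0013  0.2443 -0.6278] w 0.0297
  tr [-2.64  3.8   1.95] tw [-0.   -0.02  0.  ]
```

carry_out(
  rows=[
    {"twist": [0, 0, 0], "translation": [-1.3, 0, 1], "claw": 0},
    {"twist": [0, 0, 0], "translation": [-2.64, 0.6, 1.95], "claw": 0},
    {"twist": [0, 0, 0], "translation": [-2.64, 2, 1.95], "claw": 0},
    {"twist": [0, 0, 0], "translation": [-2.64, 3.5, 1.95], "claw": 0},
    {"twist": [0, 0, 0], "translation": [-2.64, 3.8, 1.95], "claw": 0},
  ],
)

```text
time: 3.8
position: [0.519, 0.3064, 0.0752]
orientation: [[0.27, -0.007, 0.963], [-0.963, -0.004, 0.27], [0.002, -1.0, -0.008]]
contact_force: [-0.7, -0.5, -1.9]
grip_width: 0.0295
```

Run:
```python
from h import *
shot("wrist","pics/w4.png",(100,20,520,335),1.85)
go(.522,.3075,.038,15.8)
```

```text
t 3.85 p [0.5196 0.3066 0.0762] yaw 15.66 y [-0.0059 -0.0035 -1.    ] f [-0.5339 -0.3115 -2.248 ] w 0.0294
  tr [-0.01  1.27  0.09] tw [ 0.05 -0.02  0.01]
```

View pics/w4.png

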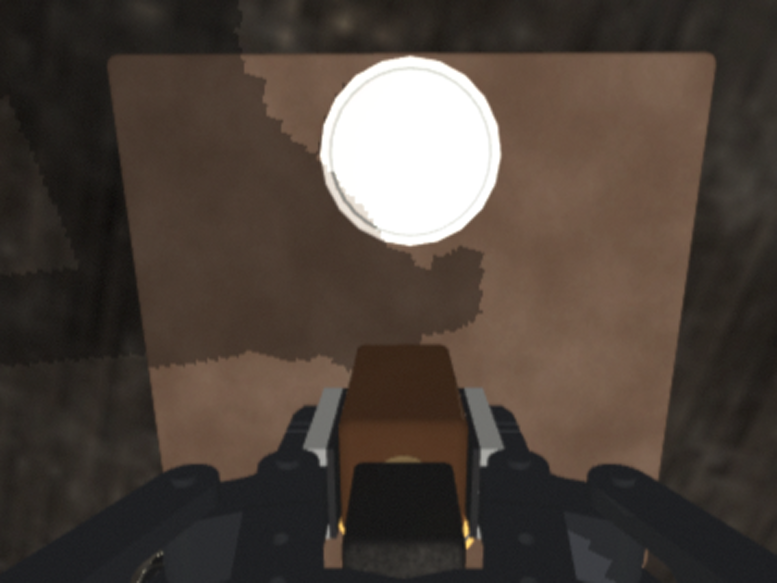

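carry_out(
  rows=[
    {"twist": [0, 0, 0], "translation": [0, 0.5, 0], "claw": 0},
    {"twist": [0, 0, 0], "translation": [0, 1, 0], "claw": 0},
    {"twist": [0, 0, 0], "translation": [0, 1.25, 0], "claw": 0},
    {"twist": [0, 0, 0], "translation": [0, 1.38, 0], "claw": 0},
    {"twist": [0, 0, 0], "translation": [0, 1.38, 0], "claw": 0},
  ],
)

```text
time: 4.35
position: [0.522, 0.3083, 0.0383]
orientation: [[0.27, -0.0, 0.963], [-0.963, -0.0, 0.27], [0.0, -1.0, -0.0]]
contact_force: [-0.8, -0.2, 0.3]
grip_width: 0.0294
```

Run:
```python
from h import *
go(.522,.3075,.038,15.8)
```

```text
t 4.35 p [0.522  0.3083 0.0383] yaw 15.68 y [-0.0001 -0.0001 -1.    ] f [-0.8061 -0.2138  0.3101] w 0.0294
  tr [ 0.02  0.01 -0.01] tw [ 0.   -0.02  0.  ]
```

Release gradually, then straight up.

carry_out(
  rows=[
    {"twist": [0, 0, 0], "translation": [0, 0.03, 0], "claw": 0},
    {"twist": [0, 0, 0], "translation": [0, 0.03, 0], "claw": 0.45},
    {"twist": [0, 0, 0], "translation": [0, 0.03, 0], "claw": 0.6},
    {"twist": [0, 0, 0], "translation": [0, 0.03, 0], "claw": 0.7},
    {"twist": [0, 0, 0], "translation": [0, 0.03, 0], "claw": 0.7},
  ],
)

```text
time: 4.85
position: [0.5221, 0.3084, 0.0377]
orientation: [[0.27, 0.0, 0.963], [-0.963, 0.0, 0.27], [-0.0, -1.0, 0.0]]
contact_force: [0.3, -0.0, 0.3]
grip_width: 0.0599
```

carry_out(
  rows=[
    {"twist": [0, 0, 0], "translation": [0, -0.5, 0], "claw": 0.7},
    {"twist": [0, 0, 0], "translation": [0, -1.5, 0], "claw": 0.7},
    {"twist": [0, 0, 0], "translation": [0, -3, 0], "claw": 0.7},
    {"twist": [0, 0, 0], "translation": [0, -4.5, 0], "claw": 1},
    {"twist": [0, 0, 0], "translation": [0, -5.4, 0], "claw": 1},
  ],
)

```text
time: 5.35
position: [0.5231, 0.309, 0.2045]
orientation: [[0.27, 0.004, 0.963], [-0.963, 0.002, 0.27], [-0.001, -1.0, 0.005]]
contact_force: [0.5, 0.0, 0.6]
grip_width: 0.0849
```

Run:
```python
from h import *
go(.5375,-.028,.20,0)
shot("wrist","pics/w5.png",(130,0,560,322),1.85)
```

```text
t 5.35 p [0.5231 0.309  0.2045] yaw 15.68 y [ 0.0041  0.0024 -1.    ] f [0.5448 0.0054 0.6388] w 0.0849
  tr [10.95  0.12 -2.57] tw [-0.03  1.96 -0.01]
```

View pics/w5.png

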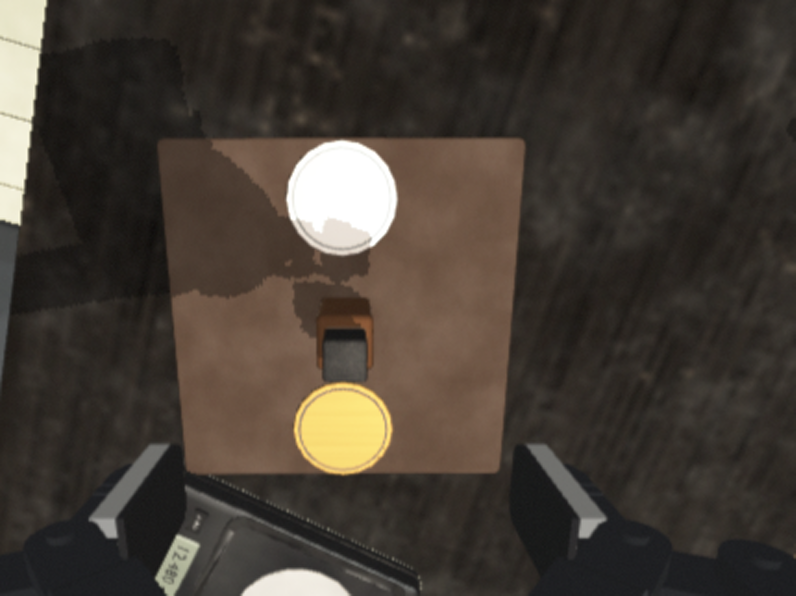

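The amber flacon stands upright at mid-board. Now the jar.

carry_out(
  rows=[
    {"twist": [0, 0.4, 0], "translation": [1.6, 0.1, -0.4], "claw": 1},
    {"twist": [0, 0.8, 0], "translation": [3.2, 0.1, -0.8], "claw": 1},
    {"twist": [0, 1.2, 0], "translation": [4.8, 0.1, -1.1], "claw": 1},
    {"twist": [0, 1.6, 0], "translation": [6.4, 0.1, -1.5], "claw": 1},
    {"twist": [0, 1.96, 0], "translation": [8, 0.1, -1.9], "claw": 1},
  ],
)

```text
time: 5.9
position: [0.5318, 0.06, 0.1974]
orientation: [[-0.002, 0.001, 1.0], [-1.0, 0.0, -0.002], [-0.0, -1.0, 0.001]]
contact_force: [1.2, -0.1, -0.7]
grip_width: 0.0855
```

Run:
```python
from h import *
print(pt("pics/w5.npz",344,357,.102,130,0,1.85))
go(.5375,-.028,.20,0)
```

```text
[0.523  0.3089 0.102 ]
t 5.9 p [0.5318 0.06   0.1974] yaw -0.11 y [ 0.0011  0.     -1.    ] f [ 1.216  -0.0501 -0.7044] w 0.0855
  tr [ 2.93 -0.09  0.2 ] tw [-0.01 -0.01 -0.  ]
```

carry_out(
  rows=[
    {"twist": [0, 0, 0], "translation": [1.5, 0, 0.2], "claw": 1},
    {"twist": [0, 0, 0], "translation": [2.8, 0, 0.2], "claw": 1},
    {"twist": [0, 0, 0], "translation": [2.93, 0, 0.2], "claw": 1},
    {"twist": [0, 0, 0], "translation": [2.93, 0, 0.2], "claw": 1},
    {"twist": [0, 0, 0], "translation": [2.93, 0, 0.2], "claw": 1},
  ],
)

```text
time: 6.4
position: [0.538, -0.0254, 0.1969]
orientation: [[-0.0, 0.0, 1.0], [-1.0, 0.0, -0.0], [-0.0, -1.0, 0.0]]
contact_force: [-0.7, 1.0, 0.3]
grip_width: 0.085
```

Run:
```python
from h import *
shot("wrist","pics/w6.png",(160,60,540,345),2.05)
go(.5375,-.028,.013,0)
```

```text
t 6.45 p [ 0.5379 -0.025   0.1967] yaw 0.05 y [ 0.0002  0.0003 -1.    ] f [ 0.7608 -0.5629  0.3337] w 0.0852
  tr [ 0.1   6.12 -0.02] tw [-0.    0.01 -0.  ]
```

View pics/w6.png

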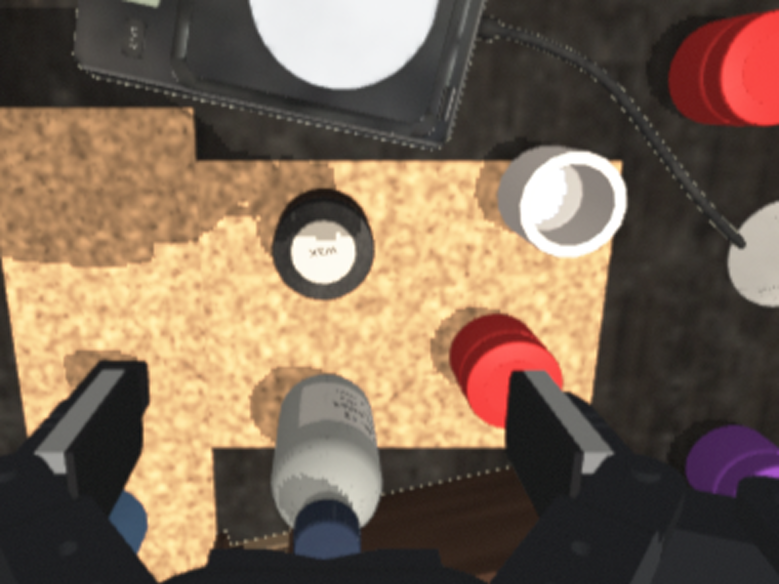

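Run:
```python
from h import *
f=lambda u,v,z:pt("pics/w6.npz",u,v,z,160,60,2.05)[:2]
print("jar",f(323,252,.048),"white",f(573,203,.047),"bottle cap",f(325,545,.119))
```

```text
jar [ 0.5387 -0.0278] white [ 0.6594 -0.0037] bottle cap [ 0.5395 -0.1399]
```

carry_out(
  rows=[
    {"twist": [0, 0, 0], "translation": [0.09, 1.5, 0.03], "claw": 1},
    {"twist": [0, 0, 0], "translation": [0.09, 3, 0.03], "claw": 1},
    {"twist": [0, 0, 0], "translation": [0.09, 4.5, 0.03], "claw": 1},
    {"twist": [0, 0, 0], "translation": [0.09, 5.7, 0.03], "claw": 1},
    {"twist": [0, 0, 0], "translation": [0.09, 6.1, 0.03], "claw": 1},
  ],
)

```text
time: 6.95
position: [0.5365, -0.0273, 0.0103]
orientation: [[0.002, -0.005, 1.0], [-1.0, 0.0, 0.002], [-0.0, -1.0, -0.005]]
contact_force: [-0.4, 0.0, 0.1]
grip_width: 0.0852
```

carry_out(
  rows=[
    {"twist": [0, 0, 0], "translation": [0, 0, 0], "claw": 0.5},
    {"twist": [0, 0, 0], "translation": [0, 0, 0], "claw": 0.3},
    {"twist": [0, 0, 0], "translation": [0, 0, 0], "claw": 0.3},
    {"twist": [0, 0, 0], "translation": [0, 0, 0], "claw": 0.3},
    {"twist": [0, 0, 0], "translation": [0, 0, 0], "claw": 0.3},
  ],
)

```text
time: 7.45
position: [0.5404, -0.0286, 0.0155]
orientation: [[-0.0, 0.003, 1.0], [-1.0, 0.0, -0.0], [-0.0, -1.0, 0.003]]
contact_force: [-0.5, 2.8, 8.3]
grip_width: 0.0508
```

carry_out(
  rows=[
    {"twist": [0, 0, 0], "translation": [0, -0.5, 0], "claw": 0.3},
    {"twist": [0, 0, 0], "translation": [0, -1.5, 0], "claw": 0.3},
    {"twist": [0, 0, 0], "translation": [0, -3, 0], "claw": 0.3},
    {"twist": [0, 0, 0], "translation": [0, -4.5, 0], "claw": 0.3},
    {"twist": [0, 0, 0], "translation": [0, -5.5, 0], "claw": 0.3},
  ],
)

```text
time: 7.95
position: [0.5399, -0.0289, 0.1833]
orientation: [[-0.0, 0.005, 1.0], [-1.0, -0.0, -0.0], [0.0, -1.0, 0.005]]
contact_force: [0.0, -0.4, -1.0]
grip_width: 0.0507
```

Run:
```python
from h import *
c=np.array([.522,.3075]);a=np.radians(15.8);X=np.array([np.cos(a),np.sin(a)])
t=c+.072*X; print(t)
go(*t,.18,105.8)
```

```text
[0.5913 0.3271]
t 7.95 p [ 0.5399 -0.0289  0.1833] yaw -0.0 y [ 0.0047 -0.0004 -1.    ] f [ 0.0421 -0.4173 -0.9998] w 0.0507
  tr [-11.87   0.11   1.71] tw [ -0.02 -13.23   0.03]
```

carry_out(
  rows=[
    {"twist": [0, -1, 0], "translation": [-1.5, 0, 0.2], "claw": 0.3},
    {"twist": [0, -2, 0], "translation": [-3, 0, 0.4], "claw": 0.3},
    {"twist": [0, -3, 0], "translation": [-4.5, 0, 0.6], "claw": 0.3},
    {"twist": [0, -4, 0], "translation": [-6, 0, 0.9], "claw": 0.3},
    {"twist": [0, -5, 0], "translation": [-7.5, 0, 1.2], "claw": 0.3},
  ],
)

```text
time: 8.45
position: [0.575, 0.198, 0.1805]
orientation: [[0.647, 0.002, 0.762], [-0.762, 0.0, 0.647], [0.001, -1.0, 0.002]]
contact_force: [1.3, -0.6, -0.4]
grip_width: 0.0506
```

Run:
```python
from h import *
go(.5913,.3271,.18,105.8)
```

```text
t 8.45 p [0.575  0.198  0.1805] yaw 40.32 y [ 0.0019  0.0005 -1.    ] f [ 1.2635 -0.5765 -0.3649] w 0.0506
  tr [-2.93  0.02  3.2 ] tw [-0.01 -8.18  0.01]
```

carry_out(
  rows=[
    {"twist": [0, -1, 0], "translation": [-0.6, 0, 0.7], "claw": 0.3},
    {"twist": [0, -2, 0], "translation": [-1.2, 0, 1.4], "claw": 0.3},
    {"twist": [0, -3, 0], "translation": [-1.8, 0, 2.1], "claw": 0.3},
    {"twist": [0, -4, 0], "translation": [-2.4, 0, 2.8], "claw": 0.3},
    {"twist": [0, -5, 0], "translation": [-2.9, 0, 3.2], "claw": 0.3},
  ],
)

```text
time: 8.95
position: [0.593, 0.3263, 0.1803]
orientation: [[0.986, 0.002, 0.168], [-0.168, 0.001, 0.986], [0.002, -1.0, 0.001]]
contact_force: [0.3, -0.1, -0.3]
grip_width: 0.0505
```

Run:
```python
from h import *
go(.5913,.3271,.18,105.8)
```

```text
t 8.95 p [0.593  0.3263 0.1803] yaw 80.36 y [ 0.0019  0.0011 -1.    ] f [ 0.3472 -0.094  -0.3194] w 0.0505
  tr [-0.06  0.01  0.02] tw [-0.01 -3.18  0.01]
```

carry_out(
  rows=[
    {"twist": [0, -1, 0], "translation": [-0.03, 0, 0], "claw": 0.3},
    {"twist": [0, -2, 0], "translation": [-0.03, 0, 0], "claw": 0.3},
    {"twist": [0, -3, 0], "translation": [-0.03, 0.7, 0], "claw": 0.3},
    {"twist": [0, -3.18, 0], "translation": [-0.03, 2.2, 0], "claw": 0.3},
    {"twist": [0, -3.18, 0], "translation": [-0.03, 3.6, 0], "claw": 0.3},
  ],
)

```text
time: 9.45
position: [0.5925, 0.3251, 0.0719]
orientation: [[0.964, 0.003, -0.267], [0.267, 0.002, 0.964], [0.004, -1.0, 0.001]]
contact_force: [0.2, 0.5, -2.0]
grip_width: 0.0504
```

carry_out(
  rows=[
    {"twist": [0, 0, 0], "translation": [0, 0, 0], "claw": 0.3},
    {"twist": [0, 0, 0], "translation": [0, 0, 0], "claw": 0.3},
    {"twist": [0, 0, 0], "translation": [0, 0, 0], "claw": 0.3},
    {"twist": [0, 0, 0], "translation": [0, 0, 0], "claw": 0.3},
    {"twist": [0, 0, 0], "translation": [0, 0, 0], "claw": 0.3},
  ],
)

```text
time: 9.95
position: [0.5926, 0.3253, 0.0726]
orientation: [[0.964, 0.003, -0.266], [0.266, 0.001, 0.964], [0.003, -1.0, 0.001]]
contact_force: [1.0, 0.5, -0.2]
grip_width: 0.0508
```

Run:
```python
from h import *
go(.5913,.3271,.0235,105.8)
shot("wrist","pics/w7.png")
```

```text
t 9.95 p [0.5926 0.3253 0.0726] yaw 105.44 y [ 0.0026  0.0014 -1.    ] f [ 0.9947  0.5065 -0.167 ] w 0.0508
  tr [-0.03  1.64  0.07] tw [-0.   -0.05  0.02]
```

View pics/w7.png

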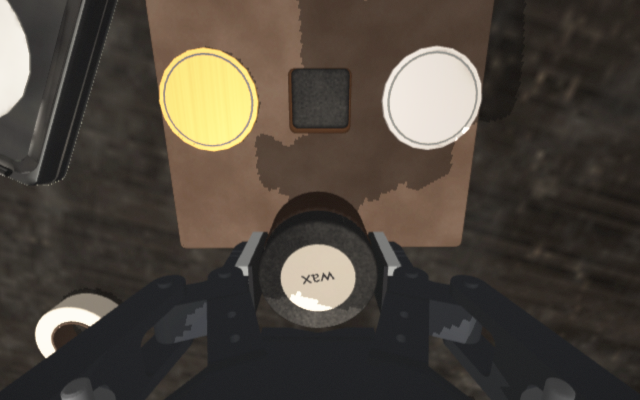

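carry_out(
  rows=[
    {"twist": [0, 0, 0], "translation": [-0.03, 0.8, 0.07], "claw": 0.3},
    {"twist": [0, 0, 0], "translation": [-0.03, 1.3, 0.07], "claw": 0.3},
    {"twist": [0, 0, 0], "translation": [-0.03, 1.6, 0.07], "claw": 0.3},
    {"twist": [0, 0, 0], "translation": [-0.03, 1.64, 0.07], "claw": 0.3},
    {"twist": [0, 0, 0], "translation": [-0.03, 1.66, 0.07], "claw": 0.3},
  ],
)

```text
time: 10.5
position: [0.5896, 0.3262, 0.0215]
orientation: [[0.964, -0.002, -0.266], [0.266, -0.001, 0.964], [-0.002, -1.0, -0.0]]
contact_force: [-6.5, -4.4, 17.0]
grip_width: 0.0503
```

carry_out(
  rows=[
    {"twist": [0, 0, 0], "translation": [0, 0, 0], "claw": 0.6},
    {"twist": [0, 0, 0], "translation": [0, 0, 0], "claw": 0.7},
    {"twist": [0, 0, 0], "translation": [0, 0, 0], "claw": 0.8},
    {"twist": [0, 0, 0], "translation": [0, 0, 0], "claw": 0.85},
    {"twist": [0, 0, 0], "translation": [0, 0, 0], "claw": 0.85},
  ],
)

```text
time: 11.0
position: [0.5902, 0.3265, 0.0205]
orientation: [[0.964, -0.0, -0.266], [0.266, -0.0, 0.964], [-0.0, -1.0, -0.0]]
contact_force: [0.5, -0.5, 0.0]
grip_width: 0.0727
```

carry_out(
  rows=[
    {"twist": [0, 0, 0], "translation": [0, -0.5, 0], "claw": 0.85},
    {"twist": [0, 0, 0], "translation": [0, -1.5, 0], "claw": 0.85},
    {"twist": [0, 0, 0], "translation": [0, -3, 0], "claw": 1},
    {"twist": [0, 0, 0], "translation": [0, -4.5, 0], "claw": 1},
    {"twist": [0, 0, 0], "translation": [0, -5.9, 0], "claw": 1},
  ],
)

```text
time: 11.5
position: [0.5902, 0.3266, 0.201]
orientation: [[0.964, 0.001, -0.266], [0.266, 0.001, 0.964], [0.001, -1.0, 0.0]]
contact_force: [0.4, 0.8, 0.0]
grip_width: 0.0855
```

Run:
```python
from h import *
shot("wrist","pics/w8.png")
go(.6594,-.004,.20,0)
```

```text
t 11.55 p [0.5933 0.3283 0.2088] yaw 105.44 y [ 0.0098  0.0054 -0.9999] f [2.6617 1.3368 4.6826] w 0.0853
  tr [ -0.83   0.26 -11.26] tw [-0.09 13.18  0.04]
```

View pics/w8.png

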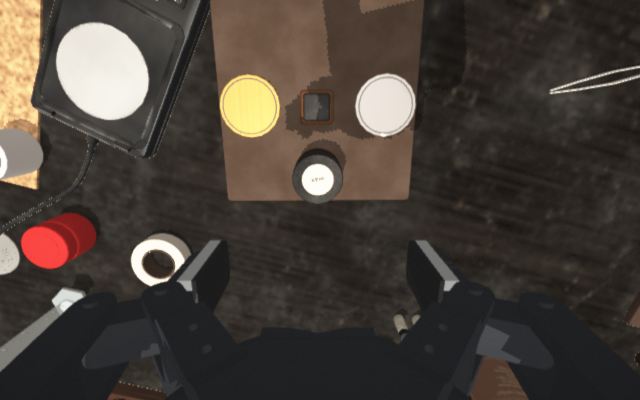

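Run:
```python
from h import *
c=np.array([.522,.3075]);a=np.radians(15.8);R=np.array([[np.cos(a),np.sin(a)],[-np.sin(a),np.cos(a)]])
print("jar in board",R@(pt("pics/w8.npz",318,179,.055)[:2]-c),"amber",R@(pt("pics/w8.npz",317,106,.102)[:2]-c))
f=lambda u,v,z:pt("pics/w6.npz",u,v,z,160,60,2.05)[:2]
print("scale corner",f(440,147,0),f(445,140,.025),f(440,147,.071))
go(.6594,-.004,.20,80)
```

```text
jar in board [0.0701 0.0004] amber [0.0008 0.    ]
scale corner [0.6027 0.0195] [0.6003 0.0248] [0.5893 0.0245]
t 11.55 p [0.5933 0.3283 0.2088] yaw 105.44 y [ 0.0098  0.0054 -0.9999] f [2.6617 1.3368 4.6826] w 0.0853
  tr [ -0.83   0.26 -11.26] tw [-0.04  3.18  0.07]
```

carry_out(
  rows=[
    {"twist": [0, 0.6, 0], "translation": [-0.1, 0, -1.6], "claw": 0.8},
    {"twist": [0, 1.2, 0], "translation": [-0.3, 0, -3.2], "claw": 0.8},
    {"twist": [0, 1.8, 0], "translation": [-0.4, 0, -4.8], "claw": 0.8},
    {"twist": [0, 2.4, 0], "translation": [-0.6, 0, -6.4], "claw": 0.8},
    {"twist": [0, 3.18, 0], "translation": [-0.7, 0, -8], "claw": 0.8},
  ],
)

```text
time: 12.05
position: [0.6337, 0.0878, 0.1987]
orientation: [[0.984, 0.001, 0.177], [-0.177, 0.0, 0.984], [0.001, -1.0, 0.0]]
contact_force: [0.7, -0.5, 0.2]
grip_width: 0.0683
```

Run:
```python
from h import *
go(.6594,-.004,.18,80)
```

```text
t 12.05 p [0.6337 0.0878 0.1987] yaw 79.8 y [ 0.0008  0.0001 -1.    ] f [ 0.6582 -0.4686  0.1911] w 0.0683
  tr [ 1.38  0.63 -2.86] tw [-0.   -0.02  0.01]
```

carry_out(
  rows=[
    {"twist": [0, 0, 0], "translation": [0.7, 0.2, -1.4], "claw": 0.8},
    {"twist": [0, 0, 0], "translation": [1.38, 0.5, -2.8], "claw": 0.8},
    {"twist": [0, 0, 0], "translation": [1.38, 0.6, -2.86], "claw": 0.8},
    {"twist": [0, 0, 0], "translation": [1.38, 0.6, -2.86], "claw": 0.8},
    {"twist": [0, 0, 0], "translation": [1.38, 0.6, -2.86], "claw": 0.8},
  ],
)

```text
time: 12.55
position: [0.6595, -0.0012, 0.1802]
orientation: [[0.985, 0.0, 0.173], [-0.173, 0.0, 0.985], [0.0, -1.0, 0.0]]
contact_force: [0.7, -0.1, 0.1]
grip_width: 0.0683
```

Run:
```python
from h import *
shot("wrist","pics/w9.png")
go(.6594,-.004,.013,80)
```

```text
t 12.6 p [ 0.6596 -0.0007  0.1803] yaw 80.06 y [ 0.0005  0.0004 -1.    ] f [ 0.3641  0.2177 -0.0965] w 0.0684
  tr [ 0.01  5.58 -0.11] tw [-0.    0.01  0.  ]
```

View pics/w9.png

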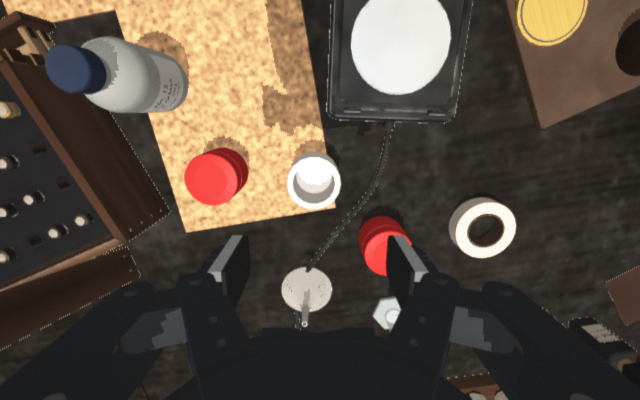

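Run:
```python
from h import *
p=pt("pics/w9.npz",314,182,.047); print(p)
go(p[0],p[1],.013,80)
```

```text
[ 0.6578 -0.0037  0.047 ]
t 12.6 p [ 0.6596 -0.0007  0.1803] yaw 80.06 y [ 0.0005  0.0004 -1.    ] f [ 0.3641  0.2177 -0.0965] w 0.0684
  tr [-0.04  5.58 -0.11] tw [-0.    0.01  0.  ]
```

carry_out(
  rows=[
    {"twist": [0, 0, 0], "translation": [-0.02, 1.5, -0.1], "claw": 0.8},
    {"twist": [0, 0, 0], "translation": [-0.02, 3, -0.1], "claw": 0.8},
    {"twist": [0, 0, 0], "translation": [-0.02, 4.4, -0.1], "claw": 0.8},
    {"twist": [0, 0, 0], "translation": [-0.02, 5.2, -0.1], "claw": 0.8},
    {"twist": [0, 0, 0], "translation": [-0.02, 5.58, -0.1], "claw": 0.8},
  ],
)

```text
time: 13.1
position: [0.657, -0.0033, 0.0101]
orientation: [[0.985, -0.003, 0.172], [-0.172, 0.0, 0.985], [-0.003, -1.0, -0.0]]
contact_force: [0.4, 0.1, 0.5]
grip_width: 0.0685
```

carry_out(
  rows=[
    {"twist": [0, 0, 0], "translation": [0, 0, 0], "claw": 0.6},
    {"twist": [0, 0, 0], "translation": [0, 0, 0], "claw": 0.3},
    {"twist": [0, 0, 0], "translation": [0, 0, 0], "claw": 0.3},
    {"twist": [0, 0, 0], "translation": [0, 0, 0], "claw": 0.3},
    {"twist": [0, 0, 0], "translation": [0, 0, 0], "claw": 0.3},
  ],
)

```text
time: 13.6
position: [0.6591, -0.005, 0.0133]
orientation: [[0.985, 0.001, 0.174], [-0.174, -0.0, 0.985], [0.001, -1.0, 0.0]]
contact_force: [-0.2, 0.1, -1.6]
grip_width: 0.0503
```

carry_out(
  rows=[
    {"twist": [0, 0, 0], "translation": [0, -0.5, 0], "claw": 0.3},
    {"twist": [0, 0, 0], "translation": [0, -1.5, 0], "claw": 0.3},
    {"twist": [0, 0, 0], "translation": [0, -3, 0], "claw": 0.3},
    {"twist": [0, 0, 0], "translation": [0, -4.5, 0], "claw": 0.3},
    {"twist": [0, 0, 0], "translation": [0, -5.6, 0], "claw": 0.3},
  ],
)

```text
time: 14.1
position: [0.6594, -0.005, 0.1848]
orientation: [[0.985, 0.004, 0.174], [-0.174, -0.0, 0.985], [0.004, -1.0, 0.001]]
contact_force: [-0.1, 0.1, -0.5]
grip_width: 0.0509
```

Run:
```python
from h import *
go(.5025,.3765,.18,15.8)
```

```text
t 14.1 p [ 0.6594 -0.005   0.1848] yaw 79.99 y [ 0.0036 -0.     -1.    ] f [-0.0628  0.0578 -0.4619] w 0.0509
  tr [-7.36  0.14 11.61] tw [-0.02  8.02  0.02]
```

carry_out(
  rows=[
    {"twist": [0, 1, 0], "translation": [-0.8, 0, 1.3], "claw": 0.3},
    {"twist": [0, 2, 0], "translation": [-1.6, 0, 2.6], "claw": 0.3},
    {"twist": [0, 3, 0], "translation": [-2.4, 0, 3.9], "claw": 0.3},
    {"twist": [0, 4, 0], "translation": [-3.2, 0, 5.2], "claw": 0.3},
    {"twist": [0, 5, 0], "translation": [-4, 0, 6.4], "claw": 0.3},
  ],
)

```text
time: 14.6
position: [0.573, 0.2066, 0.1818]
orientation: [[0.638, 0.001, 0.77], [-0.77, 0.001, 0.638], [0.0, -1.0, 0.001]]
contact_force: [0.0, 0.6, -0.8]
grip_width: 0.0504
```

Run:
```python
from h import *
go(.5025,.3765,.18,15.8)
```

```text
t 14.6 p [0.573  0.2066 0.1818] yaw 39.66 y [ 0.0013  0.0006 -1.    ] f [ 0.0356  0.6233 -0.8349] w 0.0504
  tr [-5.86  0.06  1.8 ] tw [-0.01  2.98  0.  ]
```

carry_out(
  rows=[
    {"twist": [0, 0.8, 0], "translation": [-1.5, 0, 0.5], "claw": 0.3},
    {"twist": [0, 1.6, 0], "translation": [-3, 0, 0.9], "claw": 0.3},
    {"twist": [0, 2.4, 0], "translation": [-4.5, 0, 1.4], "claw": 0.3},
    {"twist": [0, 2.98, 0], "translation": [-5.86, 0, 1.8], "claw": 0.3},
    {"twist": [0, 2.98, 0], "translation": [-5.86, 0.06, 1.8], "claw": 0.3},
  ],
)

```text
time: 15.1
position: [0.5003, 0.3789, 0.1801]
orientation: [[0.28, 0.001, 0.96], [-0.96, 0.003, 0.28], [-0.002, -1.0, 0.002]]
contact_force: [1.2, -0.3, -0.8]
grip_width: 0.0505
```

Run:
```python
from h import *
go(.5025,.3765,.06,15.8)
```

```text
t 15.1 p [0.5003 0.3789 0.1801] yaw 16.23 y [ 0.0011  0.0027 -1.    ] f [ 1.1511 -0.3425 -0.7948] w 0.0505
  tr [0.11 4.   0.04] tw [-0.01  0.05 -0.02]
```

carry_out(
  rows=[
    {"twist": [0, 0, 0], "translation": [0, 0.5, 0], "claw": 0.3},
    {"twist": [0, 0, 0], "translation": [0, 2, 0], "claw": 0.3},
    {"twist": [0, 0, 0], "translation": [0, 3.5, 0], "claw": 0.3},
    {"twist": [0, 0, 0], "translation": [0, 4, 0], "claw": 0.3},
    {"twist": [0, 0, 0], "translation": [0, 4, 0], "claw": 0.3},
  ],
)

```text
time: 15.6
position: [0.501, 0.372, 0.0561]
orientation: [[0.278, -0.004, 0.961], [-0.961, -0.003, 0.278], [0.002, -1.0, -0.005]]
contact_force: [-0.4, -0.1, -0.9]
grip_width: 0.0505
```

Run:
```python
from h import *
shot("wrist","pics/w10.png")
go(.5025,.3765,.0255,15.8)
```

```text
t 15.65 p [0.5023 0.3733 0.0582] yaw 16.12 y [-0.0013 -0.0011 -1.    ] f [ 0.1573 -0.3863 -0.1144] w 0.0505
  tr [-0.1   1.09  0.04] tw [0.01 0.04 0.01]
```

View pics/w10.png

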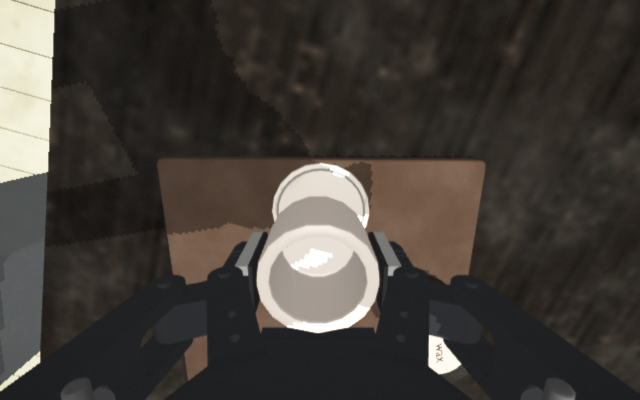

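carry_out(
  rows=[
    {"twist": [0, 0, 0], "translation": [-0.1, 0.6, 0.02], "claw": 0.3},
    {"twist": [0, 0, 0], "translation": [-0.1, 0.9, 0.02], "claw": 0.3},
    {"twist": [0, 0, 0], "translation": [-0.1, 1.05, 0.02], "claw": 0.3},
    {"twist": [0, 0, 0], "translation": [-0.1, 1.1, 0.02], "claw": 0.3},
    {"twist": [0, 0, 0], "translation": [-0.1, 1.1, 0.02], "claw": 0.3},
  ],
)

```text
time: 16.15
position: [0.5022, 0.3776, 0.0262]
orientation: [[0.278, 0.001, 0.96], [-0.96, 0.0, 0.278], [-0.0, -1.0, 0.001]]
contact_force: [-0.4, 0.6, -1.7]
grip_width: 0.0507
```

Run:
```python
from h import *
go(.5025,.3765,.0243,15.8)
```

```text
t 16.15 p [0.5022 0.3776 0.0262] yaw 16.16 y [ 0.0006  0.0004 -1.    ] f [-0.3738  0.5976 -1.732 ] w 0.0507
  tr [0.04 0.06 0.  ] tw [-0.    0.04 -0.  ]
```

carry_out(
  rows=[
    {"twist": [0, 0, 0], "translation": [0.03, 0.05, 0], "claw": 0.3},
    {"twist": [0, 0, 0], "translation": [0.03, 0.08, 0], "claw": 0.3},
    {"twist": [0, 0, 0], "translation": [0.03, 0.08, 0], "claw": 0.6},
    {"twist": [0, 0, 0], "translation": [0.03, 0.08, 0], "claw": 0.75},
    {"twist": [0, 0, 0], "translation": [0.03, 0.08, 0], "claw": 0.8},
  ],
)

```text
time: 16.65
position: [0.5022, 0.3767, 0.0233]
orientation: [[0.278, 0.0, 0.96], [-0.96, 0.0, 0.278], [-0.0, -1.0, 0.0]]
contact_force: [0.4, 0.6, 0.0]
grip_width: 0.0684
```

carry_out(
  rows=[
    {"twist": [0, 0, 0], "translation": [0, -0.5, 0], "claw": 0.85},
    {"twist": [0, 0, 0], "translation": [0, -1.5, 0], "claw": 0.85},
    {"twist": [0, 0, 0], "translation": [0, -3, 0], "claw": 0.85},
    {"twist": [0, 0, 0], "translation": [0, -4.5, 0], "claw": 0.85},
    {"twist": [0, 0, 0], "translation": [0, -5.8, 0], "claw": 0.85},
  ],
)

```text
time: 17.15
position: [0.5024, 0.3768, 0.2008]
orientation: [[0.278, 0.002, 0.96], [-0.96, 0.001, 0.278], [-0.001, -1.0, 0.002]]
contact_force: [0.8, -0.4, 0.3]
grip_width: 0.0728
```

Run:
```python
from h import *
shot("wrist","pics/w11.png",(220,60,480,255),3)
go(.40,-.20,.20,0)
```

```text
t 17.2 p [0.5049 0.3787 0.2075] yaw 16.16 y [ 0.0086  0.0064 -0.9999] f [2.9737 1.3117 5.0659] w 0.0726
  tr [17.55  0.09 -8.73] tw [-0.07  2.02 -0.04]
```

View pics/w11.png

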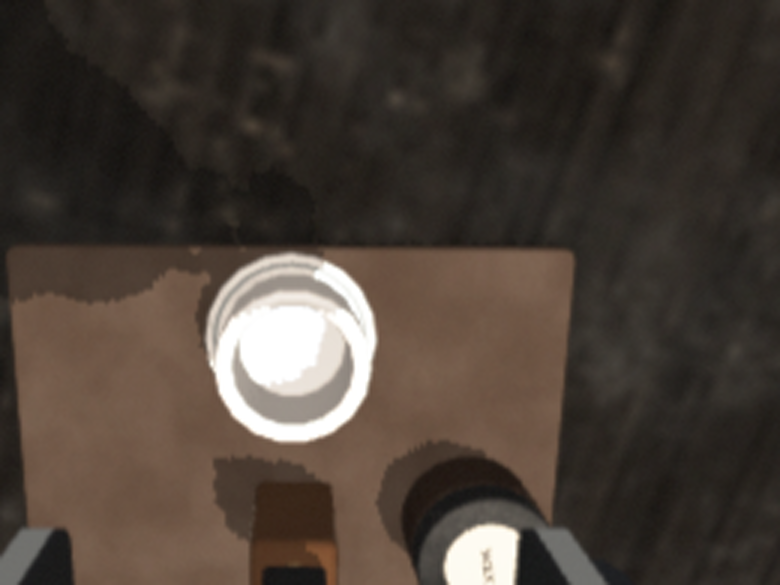

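Run:
```python
from h import *
print(pt("pics/w11.npz",293,369,.058,220,60,3))
```

```text
[0.5038 0.376  0.058 ]
```

carry_out(
  rows=[
    {"twist": [0, 0.4, 0], "translation": [1.45, 0, -0.7], "claw": 0.85},
    {"twist": [0, 0.8, 0], "translation": [2.9, 0, -1.4], "claw": 0.85},
    {"twist": [0, 1.2, 0], "translation": [4.35, 0, -2.2], "claw": 0.85},
    {"twist": [0, 1.6, 0], "translation": [5.8, 0, -2.9], "claw": 0.85},
    {"twist": [0, 2, 0], "translation": [7.2, 0, -3.6], "claw": 0.85},
  ],
)

```text
time: 17.7
position: [0.4579, 0.1374, 0.198]
orientation: [[0.001, 0.001, 1.0], [-1.0, 0.0, 0.001], [-0.0, -1.0, 0.001]]
contact_force: [1.4, -0.8, -0.4]
grip_width: 0.0725
```

Run:
```python
from h import *
go(.40,-.20,.20,0)
```

```text
t 17.7 p [0.4579 0.1374 0.198 ] yaw 0.06 y [ 0.0013  0.0002 -1.    ] f [ 1.3644 -0.8259 -0.3827] w 0.0725
  tr [11.24 -0.07 -1.94] tw [-0.01  0.01 -0.  ]
```

carry_out(
  rows=[
    {"twist": [0, 0, 0], "translation": [1.6, 0, -0.3], "claw": 0.85},
    {"twist": [0, 0, 0], "translation": [3.2, 0, -0.6], "claw": 0.85},
    {"twist": [0, 0, 0], "translation": [4.8, 0, -0.9], "claw": 0.85},
    {"twist": [0, 0, 0], "translation": [6.4, 0, -1.2], "claw": 0.85},
    {"twist": [0, 0, 0], "translation": [8, 0, -1.5], "claw": 0.85},
  ],
)

```text
time: 18.2
position: [0.4136, -0.1029, 0.1982]
orientation: [[0.003, 0.002, 1.0], [-1.0, -0.0, 0.003], [0.0, -1.0, 0.002]]
contact_force: [0.6, 0.4, 0.1]
grip_width: 0.0726
```

carry_out(
  rows=[
    {"twist": [0, 0, 0], "translation": [1.5, 0, -0.3], "claw": 0.85},
    {"twist": [0, 0, 0], "translation": [3, 0, -0.44], "claw": 0.85},
    {"twist": [0, 0, 0], "translation": [3.2, 0, -0.44], "claw": 0.85},
    {"twist": [0, 0, 0], "translation": [3.2, 0, -0.44], "claw": 0.85},
    {"twist": [0, 0, 0], "translation": [3.2, 0, -0.44], "claw": 0.85},
  ],
)

```text
time: 18.7
position: [0.4011, -0.1963, 0.1973]
orientation: [[0.003, 0.0, 1.0], [-1.0, 0.0, 0.003], [-0.0, -1.0, 0.0]]
contact_force: [-0.2, 0.3, -0.3]
grip_width: 0.0722
```

Run:
```python
from h import *
shot("wrist","pics/w12.png")
go(.40,-.214,.10,0)
```

```text
t 18.75 p [ 0.4012 -0.196   0.1972] yaw 0.21 y [-0.      0.0004 -1.    ] f [-1.3215 -0.1058  0.3242] w 0.073
  tr [ 0.6   3.24 -0.04] tw [ 0.    0.03 -0.  ]
```

View pics/w12.png

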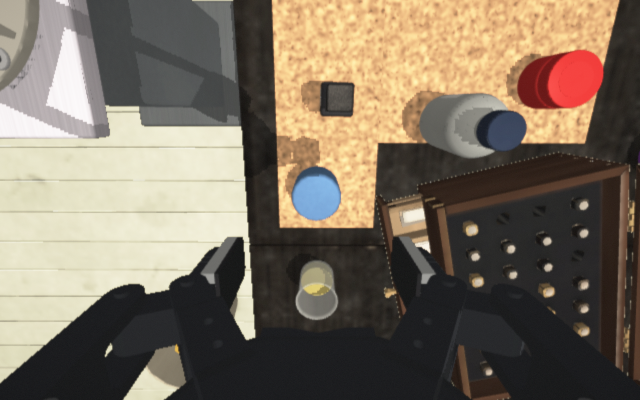

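Run:
```python
from h import *
p=pt("pics/w12.npz",316,196,.047); print(p,pt("pics/w12.npz",382,200,.03),pt("pics/w12.npz",317,302,.06),pt("pics/w12.npz",502,131,.119))
go(p[0],p[1],.014,0)
```

```text
[ 0.4003 -0.2129  0.047 ] [ 0.4721 -0.2222  0.03  ] [ 0.4016 -0.3293  0.06  ] [ 0.5363 -0.1423  0.119 ]
t 18.75 p [ 0.4012 -0.196   0.1972] yaw 0.21 y [-0.      0.0004 -1.    ] f [-1.3215 -0.1058  0.3242] w 0.073
  tr [ 0.57  6.11 -0.03] tw [ 0.    0.03 -0.  ]
```

carry_out(
  rows=[
    {"twist": [0, 0, 0], "translation": [0.57, 1.2, -0.03], "claw": 0.85},
    {"twist": [0, 0, 0], "translation": [0.57, 2.7, -0.03], "claw": 0.85},
    {"twist": [0, 0, 0], "translation": [0.57, 4.2, -0.03], "claw": 0.85},
    {"twist": [0, 0, 0], "translation": [0.57, 5.6, -0.03], "claw": 0.85},
    {"twist": [0, 0, 0], "translation": [0.57, 5.97, -0.03], "claw": 0.85},
  ],
)

```text
time: 19.25
position: [0.3983, -0.2116, 0.0149]
orientation: [[0.005, -0.005, 1.0], [-1.0, 0.003, 0.005], [-0.003, -1.0, -0.005]]
contact_force: [-0.0, 0.1, 0.3]
grip_width: 0.0725
```

carry_out(
  rows=[
    {"twist": [0, 0, 0], "translation": [0, 0, 0], "claw": 0.6},
    {"twist": [0, 0, 0], "translation": [0, 0, 0], "claw": 0.3},
    {"twist": [0, 0, 0], "translation": [0, 0, 0], "claw": 0.3},
    {"twist": [0, 0, 0], "translation": [0, 0, 0], "claw": 0.3},
    {"twist": [0, 0, 0], "translation": [0, 0, 0], "claw": 0.3},
  ],
)

```text
time: 19.75
position: [0.4011, -0.2146, 0.0191]
orientation: [[0.003, 0.002, 1.0], [-1.0, -0.001, 0.003], [0.001, -1.0, 0.002]]
contact_force: [-0.4, 0.6, -0.6]
grip_width: 0.0515
```

carry_out(
  rows=[
    {"twist": [0, 0, 0], "translation": [0, -0.5, 0], "claw": 0.3},
    {"twist": [0, 0, 0], "translation": [0, -1.5, 0], "claw": 0.3},
    {"twist": [0, 0, 0], "translation": [0, -3, 0], "claw": 0.3},
    {"twist": [0, 0, 0], "translation": [0, -4.5, 0], "claw": 0.3},
    {"twist": [0, 0, 0], "translation": [0, -6, 0], "claw": 0.3},
  ],
)

```text
time: 20.25
position: [0.3999, -0.2141, 0.2003]
orientation: [[0.003, 0.001, 1.0], [-1.0, -0.0, 0.003], [0.0, -1.0, 0.001]]
contact_force: [0.9, 0.2, -1.3]
grip_width: 0.0507
```

Run:
```python
from h import *
go(.48,.30,.20,15.8)
```

```text
t 20.25 p [ 0.3999 -0.2141  0.2003] yaw 0.15 y [ 0.0005 -0.0003 -1.    ] f [ 0.9262  0.2385 -1.2593] w 0.0507
  tr [-17.13   0.     2.71] tw [-0.   -1.96  0.  ]
```

carry_out(
  rows=[
    {"twist": [0, 0, 0], "translation": [-1.5, 0, 0.3], "claw": 0.3},
    {"twist": [0, 0, 0], "translation": [-3, 0, 0.6], "claw": 0.3},
    {"twist": [0, 0, 0], "translation": [-4.5, 0, 0.8], "claw": 0.3},
    {"twist": [0, 0, 0], "translation": [-6, 0, 1.0], "claw": 0.3},
    {"twist": [0, 0, 0], "translation": [-7.5, 0, 1.2], "claw": 0.3},
  ],
)

```text
time: 20.75
position: [0.4357, 0.0125, 0.1987]
orientation: [[0.002, 0.001, 1.0], [-1.0, -0.0, 0.002], [0.0, -1.0, 0.001]]
contact_force: [0.0, -0.7, -0.2]
grip_width: 0.0515
```

carry_out(
  rows=[
    {"twist": [0, -0.4, 0], "translation": [-1.5, 0, 0.3], "claw": 0.3},
    {"twist": [0, -0.8, 0], "translation": [-3, 0, 0.6], "claw": 0.3},
    {"twist": [0, -1.2, 0], "translation": [-4.5, 0, 0.8], "claw": 0.3},
    {"twist": [0, -1.6, 0], "translation": [-6, 0, 1.1], "claw": 0.3},
    {"twist": [0, -1.96, 0], "translation": [-7.5, 0, 1.4], "claw": 0.3},
  ],
)

```text
time: 21.25
position: [0.477, 0.2379, 0.1986]
orientation: [[0.275, 0.001, 0.961], [-0.961, 0.0, 0.275], [-0.0, -1.0, 0.001]]
contact_force: [0.2, -0.0, -0.3]
grip_width: 0.0509
```

Run:
```python
from h import *
go(.503,.3763,.20,15.8)
```

```text
t 21.25 p [0.477  0.2379 0.1986] yaw 15.97 y [ 0.0008  0.0003 -1.    ] f [ 0.1659 -0.0478 -0.3185] w 0.0509
  tr [-4.2  -0.05  2.1 ] tw [-0.01  0.02 -0.  ]
```

carry_out(
  rows=[
    {"twist": [0, 0, 0], "translation": [-1.4, 0, 0.7], "claw": 0.3},
    {"twist": [0, 0, 0], "translation": [-2.8, 0, 1.4], "claw": 0.3},
    {"twist": [0, 0, 0], "translation": [-4.1, 0, 2.1], "claw": 0.3},
    {"twist": [0, 0, 0], "translation": [-4.1, 0.9, 2.1], "claw": 0.3},
    {"twist": [0, 0, 0], "translation": [-4.1, 2, 2.1], "claw": 0.3},
  ],
)

```text
time: 21.75
position: [0.5051, 0.3737, 0.1389]
orientation: [[0.275, 0.003, 0.962], [-0.962, 0.002, 0.275], [-0.001, -1.0, 0.004]]
contact_force: [-0.3, -0.5, -0.9]
grip_width: 0.0512
```

carry_out(
  rows=[
    {"twist": [0, 0, 0], "translation": [0, 0.5, 0], "claw": 0.3},
    {"twist": [0, 0, 0], "translation": [0, 1, 0], "claw": 0.3},
    {"twist": [0, 0, 0], "translation": [0, 1.3, 0], "claw": 0.3},
    {"twist": [0, 0, 0], "translation": [0, 1.3, 0], "claw": 0.3},
    {"twist": [0, 0, 0], "translation": [0, 1.3, 0], "claw": 0.3},
  ],
)

```text
time: 22.25
position: [0.5047, 0.3717, 0.0998]
orientation: [[0.273, 0.001, 0.962], [-0.962, 0.001, 0.273], [-0.0, -1.0, 0.001]]
contact_force: [-0.3, -0.5, -1.1]
grip_width: 0.0509
```

Run:
```python
from h import *
shot("wrist","pics/w13.png",(190,100,450,295),3)
go(.503,.3763,.0755,15.8)
```

```text
t 22.3 p [0.5049 0.3718 0.1001] yaw 15.82 y [ 0.0014  0.001  -1.    ] f [ 0.598   0.0978 -0.6736] w 0.0511
  tr [-0.16  0.82 -0.02] tw [-0.01  0.   -0.  ]
```

View pics/w13.png

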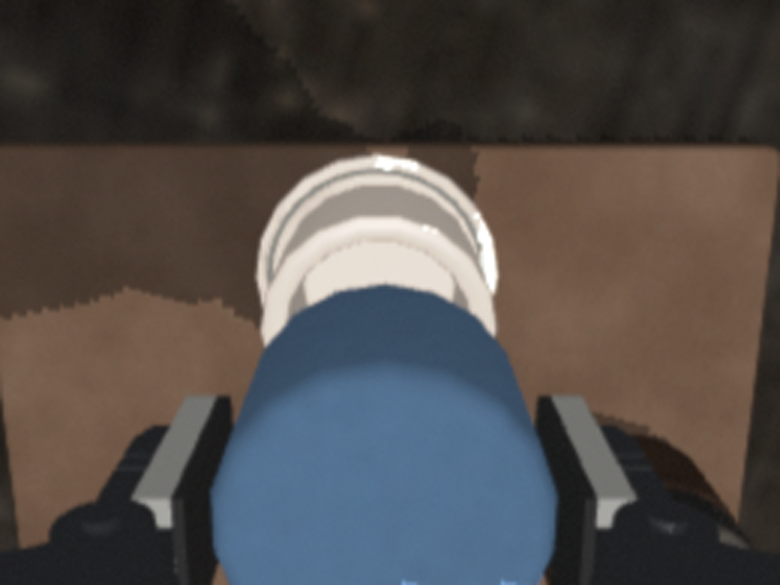

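Run:
```python
from h import *
from scipy.optimize import fsolve
cal=np.load("pics/w13.npz")
t=np.linspace(0,2*np.pi,721)
def ext(c,z):
    P=np.array([proj(cal,[c[0]+.026*np.cos(a),c[1]+.026*np.sin(a),z]) for a in t]); P=(P-[190,100])*3
    return P[:,0].min(),P[:,0].max(),P[:,1].min(),P[:,1].max()
for c in [(.503,.3763),(.5038,.376),(.505,.376),(.5038,.373)]: print("white",c,np.round(ext(c,.058)))
for c in [(.5049,.3718),(.5045,.370)]: print("blue bottom/top",c,np.round(ext(c,.084)),np.round(ext(c,.128)))
```

```text
white (0.503, 0.3763) [258. 496. 214. 440.]
white (0.5038, 0.376) [261. 499. 217. 442.]
white (0.505, 0.376) [267. 504. 218. 443.]
white (0.5038, 0.373) [258. 495. 230. 454.]
blue bottom/top (0.5049, 0.3718) [244. 515. 268. 520.] [199. 559. 351. 672.]
blue bottom/top (0.5045, 0.37) [240. 510. 277. 527.] [193. 552. 362. 681.]
```

Run:
```python
from h import *
a=cv2.imread("pics/w13_full.png")[180:345,240:400]
a=np.clip(a.astype(float)*1.3,0,255).astype(np.uint8)
cv2.imwrite("pics/w13z.png",cv2.resize(a,None,fx=3.6,fy=3.6,interpolation=cv2.INTER_CUBIC))
```

```text
(no output)
```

View pics/w13z.png

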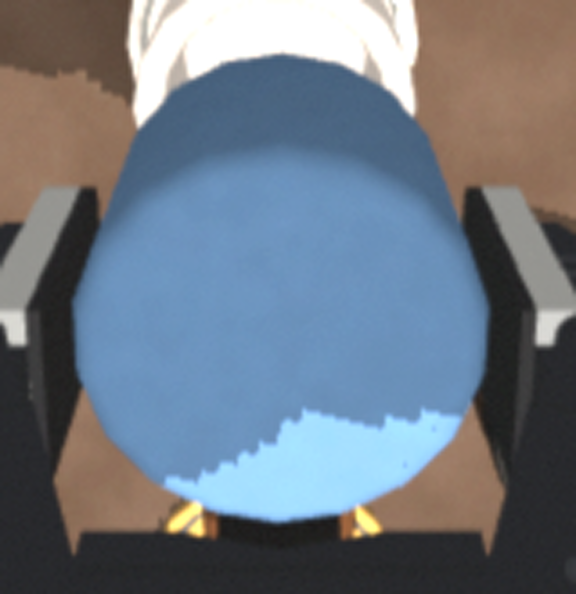

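carry_out(
  rows=[
    {"twist": [0, 0, 0], "translation": [-0.21, 0, -0.04], "claw": 0.3},
    {"twist": [0, 0, 0], "translation": [-0.21, 0.3, -0.04], "claw": 0.3},
    {"twist": [0, 0, 0], "translation": [-0.21, 0.6, -0.04], "claw": 0.3},
    {"twist": [0, 0, 0], "translation": [-0.21, 0.78, -0.04], "claw": 0.3},
    {"twist": [0, 0, 0], "translation": [-0.21, 0.78, -0.04], "claw": 0.3},
  ],
)

```text
time: 22.8
position: [0.5008, 0.3769, 0.0745]
orientation: [[0.273, -0.001, 0.962], [-0.962, -0.001, 0.273], [0.001, -1.0, -0.001]]
contact_force: [0.5, 0.2, -0.7]
grip_width: 0.0513
```

Run:
```python
from h import *
shot("side","pics/s2.png",(240,110,320,170),8)
go(.5015,.3775,.0745,15.8)
```

```text
t 22.85 p [0.501  0.377  0.0749] yaw 15.84 y [-0.0009 -0.0007 -1.    ] f [-0.788   0.3634 -1.1501] w 0.0514
  tr [-0.01  0.01  0.02] tw [0.01 0.   0.  ]
```

View pics/s2.png

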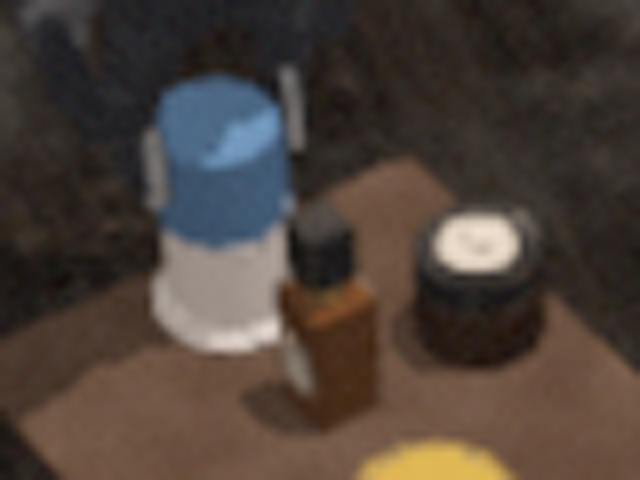

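Aligned in the side view. I lower the last millimetre or two and release.

carry_out(
  rows=[
    {"twist": [0, 0, 0], "translation": [0, 0.04, 0], "claw": 0.3},
    {"twist": [0, 0, 0], "translation": [0, 0.08, 0], "claw": 0.3},
    {"twist": [0, 0, 0], "translation": [0, 0.08, 0], "claw": 0.3},
    {"twist": [0, 0, 0], "translation": [0, 0.08, 0], "claw": 0.65},
    {"twist": [0, 0, 0], "translation": [0, 0.08, 0], "claw": 0.75},
  ],
)

```text
time: 23.35
position: [0.5014, 0.3773, 0.0733]
orientation: [[0.273, 0.0, 0.962], [-0.962, 0.0, 0.273], [-0.0, -1.0, 0.0]]
contact_force: [-1.1, -0.2, 0.0]
grip_width: 0.0644
```

carry_out(
  rows=[
    {"twist": [0, 0, 0], "translation": [0, 0, 0], "claw": 0.8},
    {"twist": [0, 0, 0], "translation": [0, -0.5, 0], "claw": 0.85},
    {"twist": [0, 0, 0], "translation": [0, -1.5, 0], "claw": 0.85},
    {"twist": [0, 0, 0], "translation": [0, -3, 0], "claw": 0.85},
    {"twist": [0, 0, 0], "translation": [0, -4.3, 0], "claw": 0.85},
  ],
)

```text
time: 23.85
position: [0.5013, 0.3773, 0.205]
orientation: [[0.273, 0.001, 0.962], [-0.962, 0.001, 0.273], [-0.0, -1.0, 0.001]]
contact_force: [0.3, 0.3, 0.2]
grip_width: 0.0727
```

Run:
```python
from h import *
shot("wrist","pics/w14.png",(190,60,450,255),3)
go(.538,-.10,.21,0)
```

```text
t 23.9 p [0.504  0.3793 0.2121] yaw 15.84 y [ 0.008   0.006  -0.9999] f [1.6469 1.4691 4.9318] w 0.0726
  tr [15.68 -0.02 -3.27] tw [-0.06  1.98 -0.03]
```

View pics/w14.png

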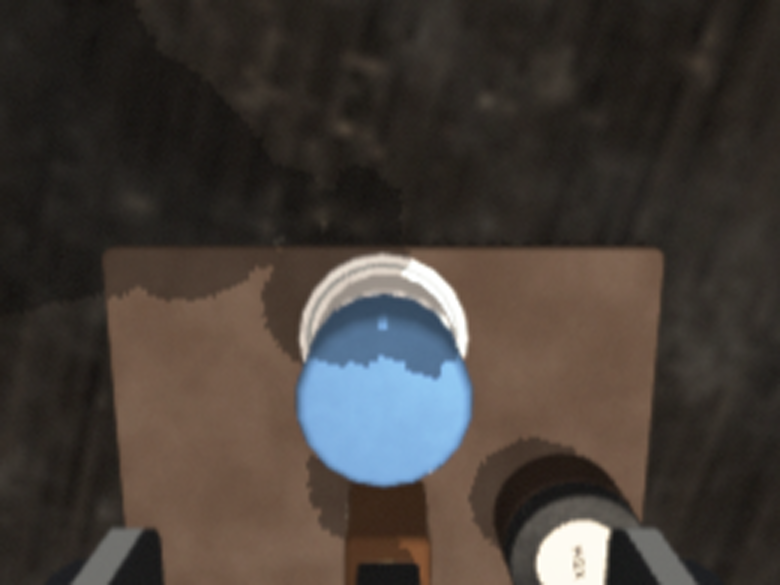

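carry_out(
  rows=[
    {"twist": [0, 0.4, 0], "translation": [1.6, 0, -0.3], "claw": 0.85},
    {"twist": [0, 0.8, 0], "translation": [3.2, 0, -0.6], "claw": 0.85},
    {"twist": [0, 1.2, 0], "translation": [4.8, 0, -1], "claw": 0.85},
    {"twist": [0, 1.6, 0], "translation": [6.4, 0, -1.3], "claw": 0.7},
    {"twist": [0, 1.98, 0], "translation": [8, 0, -1.7], "claw": 0.7},
  ],
)

```text
time: 24.4
position: [0.5179, 0.1308, 0.2033]
orientation: [[-0.002, 0.002, 1.0], [-1.0, 0.0, -0.002], [-0.0, -1.0, 0.002]]
contact_force: [0.8, 0.3, -0.2]
grip_width: 0.0597
```

Run:
```python
from h import *
go(.538,-.142,.21,0)
```

```text
t 24.4 p [0.5179 0.1308 0.2033] yaw -0.11 y [ 0.0016  0.0004 -1.    ] f [ 0.8213  0.3434 -0.1565] w 0.0597
  tr [ 9.09 -0.23  0.69] tw [-0.01 -0.01 -0.  ]
```

carry_out(
  rows=[
    {"twist": [0, 0, 0], "translation": [1.6, 0, 0.15], "claw": 0.7},
    {"twist": [0, 0, 0], "translation": [3.2, 0, 0.3], "claw": 0.7},
    {"twist": [0, 0, 0], "translation": [4.8, 0, 0.4], "claw": 0.7},
    {"twist": [0, 0, 0], "translation": [6.4, 0, 0.55], "claw": 0.7},
    {"twist": [0, 0, 0], "translation": [8, 0, 0.69], "claw": 0.7},
  ],
)

```text
time: 24.9
position: [0.5385, -0.1096, 0.2033]
orientation: [[-0.0, 0.001, 1.0], [-1.0, -0.0, -0.0], [0.0, -1.0, 0.001]]
contact_force: [0.6, 1.1, -0.2]
grip_width: 0.0599
```

carry_out(
  rows=[
    {"twist": [0, 0, 0], "translation": [0.8, 0, 0], "claw": 0.7},
    {"twist": [0, 0, 0], "translation": [0.8, 0, 0], "claw": 0.7},
    {"twist": [0, 0, 0], "translation": [0.8, 0, 0], "claw": 0.7},
    {"twist": [0, 0, 0], "translation": [0.8, 0, 0], "claw": 0.7},
    {"twist": [0, 0, 0], "translation": [0.8, 0, 0], "claw": 0.7},
  ],
)

```text
time: 25.4
position: [0.5384, -0.1303, 0.2024]
orientation: [[0.001, 0.0, 1.0], [-1.0, 0.0, 0.001], [-0.0, -1.0, 0.0]]
contact_force: [0.3, -0.1, -0.6]
grip_width: 0.0601
```

Run:
```python
from h import *
shot("wrist","pics/w15.png",(190,60,450,255),3)
go(.538,-.142,.097,0)
```

```text
t 25.45 p [ 0.5385 -0.1304  0.2023] yaw 0.09 y [ 0.0001  0.0001 -1.    ] f [-0.3826 -0.3137  1.6278] w 0.0601
  tr [ 0.39  3.51 -0.02] tw [-0.    0.01 -0.  ]
```

View pics/w15.png

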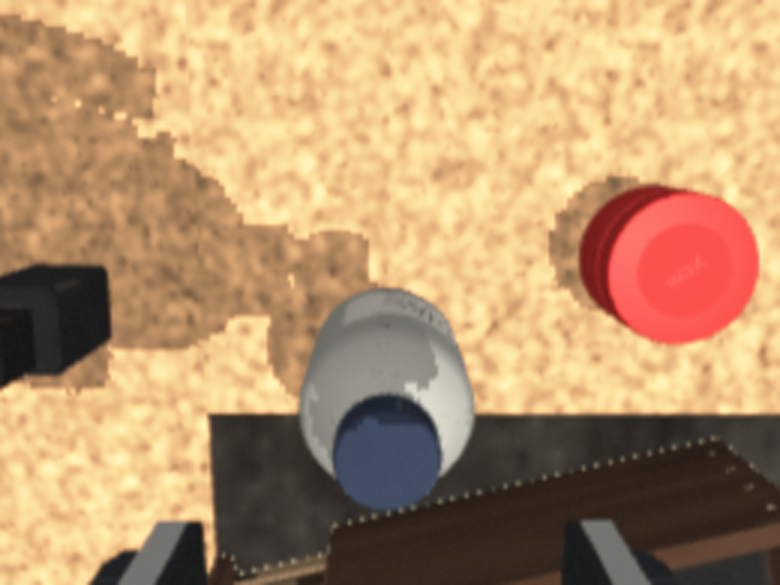

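Run:
```python
from h import *
p=pt("pics/w15.npz",388,454,.119,190,60,3);print(p)
go(p[0],p[1],.096,0)
```

```text
[ 0.5406 -0.1403  0.119 ]
t 25.45 p [ 0.5385 -0.1304  0.2023] yaw 0.09 y [ 0.0001  0.0001 -1.    ] f [-0.3826 -0.3137  1.6278] w 0.0601
  tr [0.33 3.54 0.07] tw [-0.    0.01 -0.  ]
```

carry_out(
  rows=[
    {"twist": [0, 0, 0], "translation": [0.34, 1, 0.05], "claw": 0.7},
    {"twist": [0, 0, 0], "translation": [0.34, 2.2, 0.05], "claw": 0.7},
    {"twist": [0, 0, 0], "translation": [0.34, 3.2, 0.05], "claw": 0.7},
    {"twist": [0, 0, 0], "translation": [0.34, 3.54, 0.05], "claw": 0.7},
    {"twist": [0, 0, 0], "translation": [0.34, 3.54, 0.05], "claw": 0.7},
  ],
)

```text
time: 25.95
position: [0.5391, -0.1409, 0.0949]
orientation: [[0.001, -0.003, 1.0], [-1.0, 0.001, 0.001], [-0.001, -1.0, -0.003]]
contact_force: [0.6, -0.4, 0.3]
grip_width: 0.0601
```

carry_out(
  rows=[
    {"twist": [0, 0, 0], "translation": [0, 0, 0], "claw": 0.5},
    {"twist": [0, 0, 0], "translation": [0, 0, 0], "claw": 0.3},
    {"twist": [0, 0, 0], "translation": [0, 0, 0], "claw": 0.1},
    {"twist": [0, 0, 0], "translation": [0, 0, 0], "claw": 0.05},
    {"twist": [0, 0, 0], "translation": [0, 0, 0], "claw": 0.05},
  ],
  squeeze=70,
)

```text
time: 26.45
position: [0.5409, -0.142, 0.0979]
orientation: [[0.0, 0.003, 1.0], [-1.0, -0.001, 0.0], [0.001, -1.0, 0.003]]
contact_force: [-1.6, 1.0, 5.1]
grip_width: 0.0277
```

Run:
```python
from h import *
st();shot("side","pics/s3.png",(290,200,400,300),6)
```

```text
t 26.45 p [ 0.5409 -0.142   0.0979] yaw 0.0 y [ 0.0026 -0.0007 -1.    ] f [-1.5982  1.0407  5.1397] w 0.0277
```

View pics/s3.png

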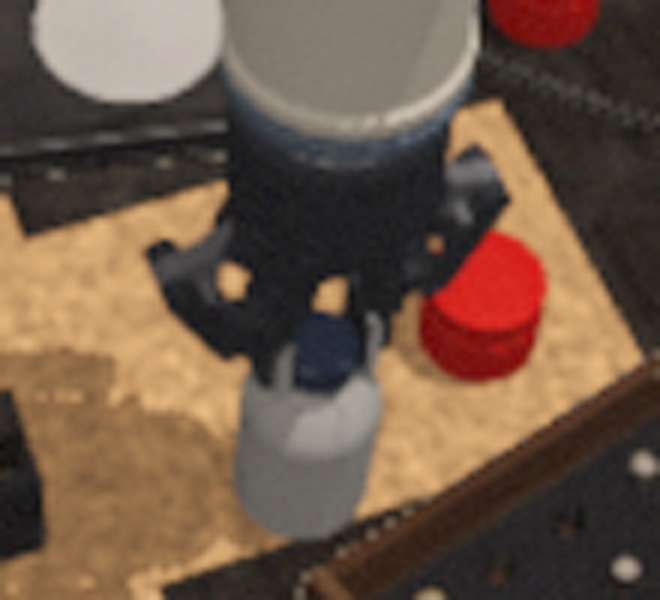

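carry_out(
  rows=[
    {"twist": [0, 0, 0], "translation": [0, -0.2, 0], "claw": 0.05},
    {"twist": [0, 0, 0], "translation": [0, -0.6, 0], "claw": 0.05},
    {"twist": [0, 0, 0], "translation": [0, -1.2, 0], "claw": 0.05},
    {"twist": [0, 0, 0], "translation": [0, -2.2, 0], "claw": 0.05},
    {"twist": [0, 0, 0], "translation": [0, -3.2, 0], "claw": 0.05},
  ],
)

```text
time: 27.0
position: [0.5396, -0.1417, 0.1938]
orientation: [[-0.0, -0.0, 1.0], [-1.0, 0.0, -0.0], [-0.0, -1.0, -0.0]]
contact_force: [0.6, -0.3, -3.1]
grip_width: 0.0272
```

carry_out(
  rows=[
    {"twist": [0, 0, 0], "translation": [0, -0.4, 0], "claw": 0.05},
    {"twist": [0, 0, 0], "translation": [0, -0.4, 0], "claw": 0.05},
    {"twist": [0, 0, 0], "translation": [0, -0.4, 0], "claw": 0.05},
    {"twist": [0, 0, 0], "translation": [0, -0.4, 0], "claw": 0.05},
    {"twist": [0, 0, 0], "translation": [0, -0.4, 0], "claw": 0.05},
  ],
)

```text
time: 27.5
position: [0.5391, -0.1415, 0.2025]
orientation: [[-0.0, -0.002, 1.0], [-1.0, 0.001, -0.0], [-0.001, -1.0, -0.002]]
contact_force: [-0.2, -0.8, -3.0]
grip_width: 0.0282
```

Run:
```python
from h import *
shot("side","pics/s4.png",(270,130,420,260),4)
shot("scene","pics/c4.png",(270,80,430,210),4)
a=np.hstack([cv2.imread("pics/s4.png"),cv2.imread("pics/c4.png")]);cv2.imwrite("pics/s4b.png",cv2.resize(a,(800,int(a.shape[0]*800/a.shape[1]))))
go(.5413,.238,.21,15.8)
```

```text
t 27.6 p [ 0.5394 -0.1416  0.203 ] yaw -0.0 y [-0.0017  0.0005 -1.    ] f [-0.4195 -0.2179 -2.8055] w 0.0278
  tr [-12.65  -0.23   0.06] tw [ 0.01 -1.98 -0.  ]
```

View pics/s4b.png

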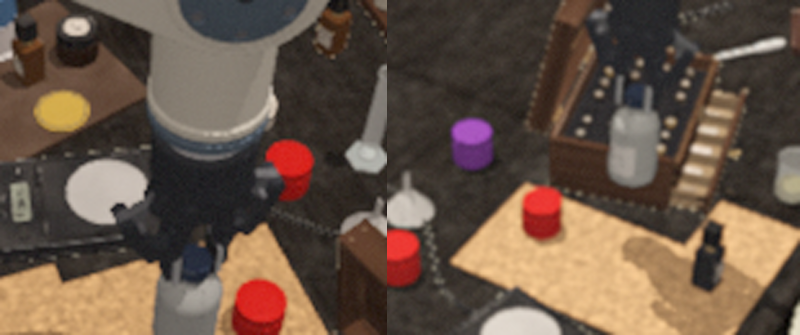

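carry_out(
  rows=[
    {"twist": [0, 0, 0], "translation": [-0.8, -0.3, 0], "claw": 0.05},
    {"twist": [0, -0.2, 0], "translation": [-2, -0.3, 0], "claw": 0.05},
    {"twist": [0, -0.6, 0], "translation": [-3.3, -0.3, 0], "claw": 0.05},
    {"twist": [0, -1, 0], "translation": [-4.6, -0.3, 0], "claw": 0.05},
    {"twist": [0, -1.4, 0], "translation": [-5.9, -0.3, 0], "claw": 0.05},
  ],
)

```text
time: 28.1
position: [0.5396, 0.0367, 0.2126]
orientation: [[0.196, -0.0, 0.981], [-0.981, -0.0, 0.196], [-0.0, -1.0, -0.0]]
contact_force: [-0.2, -0.8, -3.0]
grip_width: 0.028
```

Run:
```python
from h import *
go(.5413,.238,.21,15.8)
```

```text
t 28.1 p [0.5396 0.0367 0.2126] yaw 11.31 y [-0.0005 -0.     -1.    ] f [-0.2246 -0.8405 -2.9802] w 0.028
  tr [-6.57  0.09  1.37] tw [ 0.   -0.56 -0.  ]
```

carry_out(
  rows=[
    {"twist": [0, -0.1, 0], "translation": [-1.4, 0, 0.3], "claw": 0.05},
    {"twist": [0, -0.3, 0], "translation": [-2.9, 0, 0.6], "claw": 0.05},
    {"twist": [0, -0.5, 0], "translation": [-4.4, 0, 0.9], "claw": 0.05},
    {"twist": [0, -0.56, 0], "translation": [-5.8, 0, 1.2], "claw": 0.05},
    {"twist": [0, -0.56, 0], "translation": [-6.5, 0, 1.37], "claw": 0.05},
  ],
)

```text
time: 28.6
position: [0.542, 0.2379, 0.2125]
orientation: [[0.272, -0.0, 0.962], [-0.962, 0.001, 0.272], [-0.001, -1.0, -0.0]]
contact_force: [0.6, -0.6, -1.7]
grip_width: 0.0275
```

carry_out(
  rows=[
    {"twist": [0, 0, 0], "translation": [0, 0, 0], "claw": 0.05},
    {"twist": [0, 0, 0], "translation": [0, 0.4, 0], "claw": 0.05},
    {"twist": [0, 0, 0], "translation": [0, 1, 0], "claw": 0.05},
    {"twist": [0, 0, 0], "translation": [0, 1.7, 0], "claw": 0.05},
    {"twist": [0, 0, 0], "translation": [0, 1.9, 0], "claw": 0.05},
  ],
)

```text
time: 29.1
position: [0.5407, 0.2325, 0.1529]
orientation: [[0.269, -0.004, 0.963], [-0.963, -0.002, 0.269], [0.001, -1.0, -0.005]]
contact_force: [-1.2, -0.4, -3.0]
grip_width: 0.0275
```

Run:
```python
from h import *
go(.5413,.238,.13,15.8)
shot("scene","pics/c5.png",(240,190,360,290),6.5)
shot("wrist","pics/w16.png")
```

```text
t 29.1 p [0.5407 0.2325 0.1529] yaw 15.61 y [-0.0043 -0.0021 -1.    ] f [-1.1881 -0.3662 -2.9502] w 0.0275
  tr [-0.17  0.76  0.07] tw [ 0.03 -0.02  0.01]
```

View pics/c5.png

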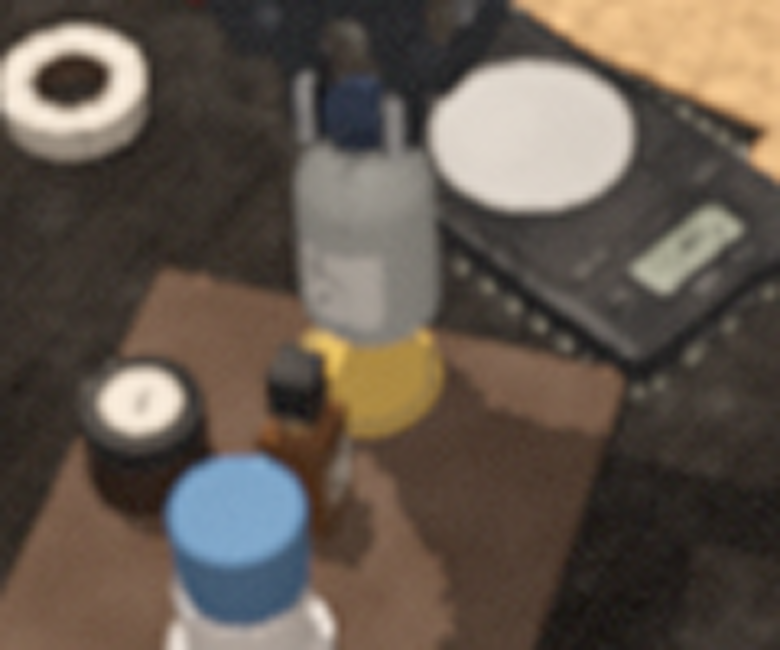

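View pics/w16.png

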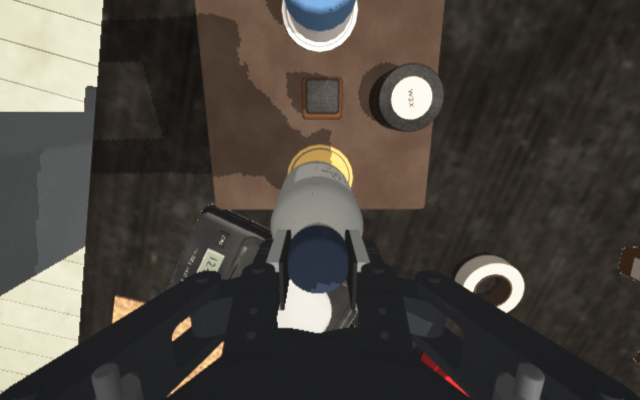

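carry_out(
  rows=[
    {"twist": [0, 0, 0], "translation": [-0.1, 0.2, 0.03], "claw": 0.05},
    {"twist": [0, 0, 0], "translation": [-0.1, 0.5, 0.03], "claw": 0.05},
    {"twist": [0, 0, 0], "translation": [-0.1, 0.7, 0.03], "claw": 0.05},
    {"twist": [0, 0, 0], "translation": [-0.1, 0.7, 0.03], "claw": 0.05},
    {"twist": [0, 0, 0], "translation": [-0.1, 0.7, 0.03], "claw": 0.05},
  ],
)

```text
time: 29.7
position: [0.5423, 0.2377, 0.1349]
orientation: [[0.27, -0.0, 0.963], [-0.963, -0.0, 0.27], [0.0, -1.0, -0.0]]
contact_force: [-1.1, 0.1, -3.0]
grip_width: 0.0276
```

Run:
```python
from h import *
go(.5415,.2367,.1105,15.8)
```

```text
t 29.7 p [0.5423 0.2377 0.1349] yaw 15.69 y [-0.0002 -0.0001 -1.    ] f [-1.1098  0.0775 -3.0384] w 0.0276
  tr [ 0.02  0.81 -0.04] tw [ 0.   -0.01  0.  ]
```

carry_out(
  rows=[
    {"twist": [0, 0, 0], "translation": [0.02, 0.3, -0.03], "claw": 0.05},
    {"twist": [0, 0, 0], "translation": [0.02, 0.6, -0.03], "claw": 0.05},
    {"twist": [0, 0, 0], "translation": [0.02, 0.75, -0.03], "claw": 0.05},
    {"twist": [0, 0, 0], "translation": [0.02, 0.81, -0.03], "claw": 0.05},
    {"twist": [0, 0, 0], "translation": [0.02, 0.81, -0.03], "claw": 0.05},
  ],
)

```text
time: 30.2
position: [0.5415, 0.2367, 0.1102]
orientation: [[0.27, -0.001, 0.963], [-0.963, -0.0, 0.27], [0.0, -1.0, -0.001]]
contact_force: [0.4, 0.1, -2.0]
grip_width: 0.0277
```

carry_out(
  rows=[
    {"twist": [0, 0, 0], "translation": [0, 0.02, 0], "claw": 0.05},
    {"twist": [0, 0, 0], "translation": [0, 0.04, 0], "claw": 0.05},
    {"twist": [0, 0, 0], "translation": [0, 0.06, 0], "claw": 0.05},
    {"twist": [0, 0, 0], "translation": [0, 0.06, 0], "claw": 0.05},
    {"twist": [0, 0, 0], "translation": [0, 0.06, 0], "claw": 0.05},
  ],
)

```text
time: 30.7
position: [0.5418, 0.2369, 0.109]
orientation: [[0.27, 0.0, 0.963], [-0.963, 0.0, 0.27], [-0.0, -1.0, 0.0]]
contact_force: [-0.2, -0.7, -2.9]
grip_width: 0.028
```

carry_out(
  rows=[
    {"twist": [0, 0, 0], "translation": [0, 0.02, 0], "claw": 0.05},
    {"twist": [0, 0, 0], "translation": [0, 0.04, 0], "claw": 0.05},
    {"twist": [0, 0, 0], "translation": [0, 0.05, 0], "claw": 0.05},
    {"twist": [0, 0, 0], "translation": [0, 0.05, 0], "claw": 0.05},
    {"twist": [0, 0, 0], "translation": [0, 0.05, 0], "claw": 0.05},
  ],
)

```text
time: 31.2
position: [0.5421, 0.2371, 0.1089]
orientation: [[0.27, 0.001, 0.963], [-0.963, 0.001, 0.27], [-0.0, -1.0, 0.001]]
contact_force: [-4.5, -1.8, 13.1]
grip_width: 0.0274
```

Contact felt (13 N), so the bottle is seated. I release it and go up.

carry_out(
  rows=[
    {"twist": [0, 0, 0], "translation": [0, -0.02, 0], "claw": 0.05},
    {"twist": [0, 0, 0], "translation": [0, -0.02, 0], "claw": 0.4},
    {"twist": [0, 0, 0], "translation": [0, -0.02, 0], "claw": 0.55},
    {"twist": [0, 0, 0], "translation": [0, -0.02, 0], "claw": 0.7},
    {"twist": [0, 0, 0], "translation": [0, -0.02, 0], "claw": 0.7},
  ],
)

```text
time: 31.7
position: [0.5417, 0.2368, 0.1079]
orientation: [[0.27, -0.0, 0.963], [-0.963, -0.0, 0.27], [0.0, -1.0, -0.0]]
contact_force: [0.0, 0.1, 0.2]
grip_width: 0.0597
```

carry_out(
  rows=[
    {"twist": [0, 0, 0], "translation": [0, -0.5, 0], "claw": 0.7},
    {"twist": [0, 0, 0], "translation": [0, -1.5, 0], "claw": 0.7},
    {"twist": [0, 0, 0], "translation": [0, -2.6, 0], "claw": 0.7},
    {"twist": [0, 0, 0], "translation": [0, -3.6, 0], "claw": 0.7},
    {"twist": [0, 0, 0], "translation": [0, -4.3, 0], "claw": 0.7},
  ],
)

```text
time: 32.2
position: [0.5424, 0.2371, 0.2405]
orientation: [[0.27, 0.003, 0.963], [-0.963, 0.001, 0.27], [-0.0, -1.0, 0.003]]
contact_force: [1.0, 0.2, -0.8]
grip_width: 0.0599
```

carry_out(
  rows=[
    {"twist": [0, 0, 0], "translation": [1.5, 0, 0], "claw": 0.7},
    {"twist": [0, 0, 0], "translation": [3, 0, 0], "claw": 0.7},
    {"twist": [0, 0, 0], "translation": [3, 0, 0], "claw": 0.7},
    {"twist": [0, 0, 0], "translation": [3, 0, 0], "claw": 0.7},
    {"twist": [0, 0, 0], "translation": [3, 0, 0], "claw": 0.7},
  ],
)

```text
time: 32.7
position: [0.5659, 0.1508, 0.2375]
orientation: [[0.27, 0.0, 0.963], [-0.963, 0.001, 0.27], [-0.0, -1.0, 0.0]]
contact_force: [1.0, 0.5, -0.3]
grip_width: 0.0602
```

Run:
```python
from h import *
st()
shot("wrist","pics/w17.png")
shot("scene","pics/c6.png",(230,190,360,310),5)
shot("side","pics/s6.png",(230,110,340,200),7)
```

```text
t 32.7 p [0.5659 0.1508 0.2375] yaw 15.68 y [ 0.0004  0.0005 -1.    ] f [ 0.9501  0.5329 -0.2688] w 0.0602
```

View pics/w17.png

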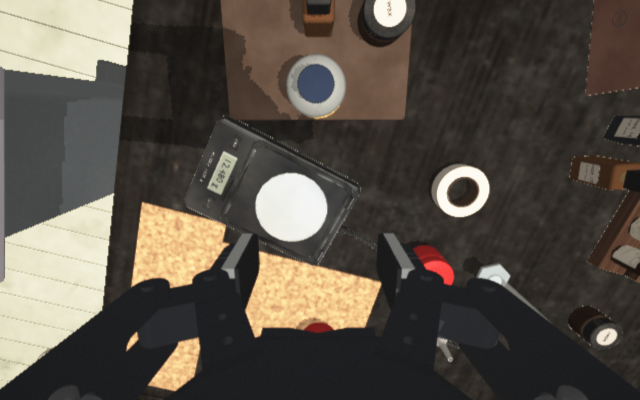

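View pics/c6.png

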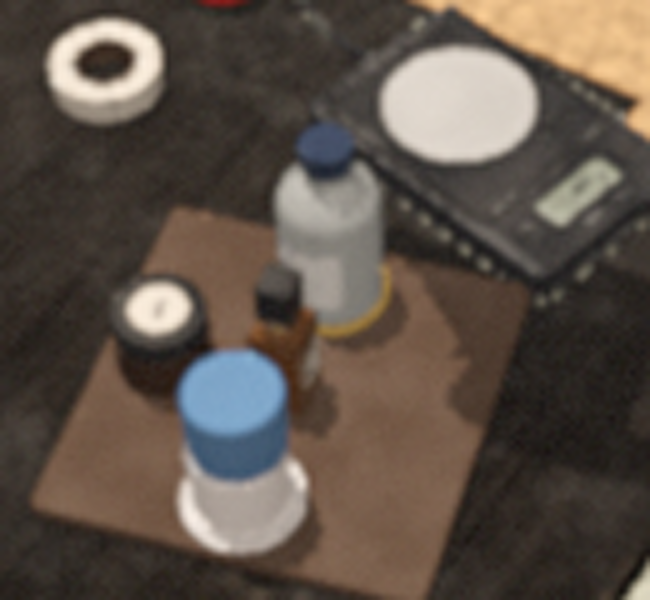

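View pics/s6.png

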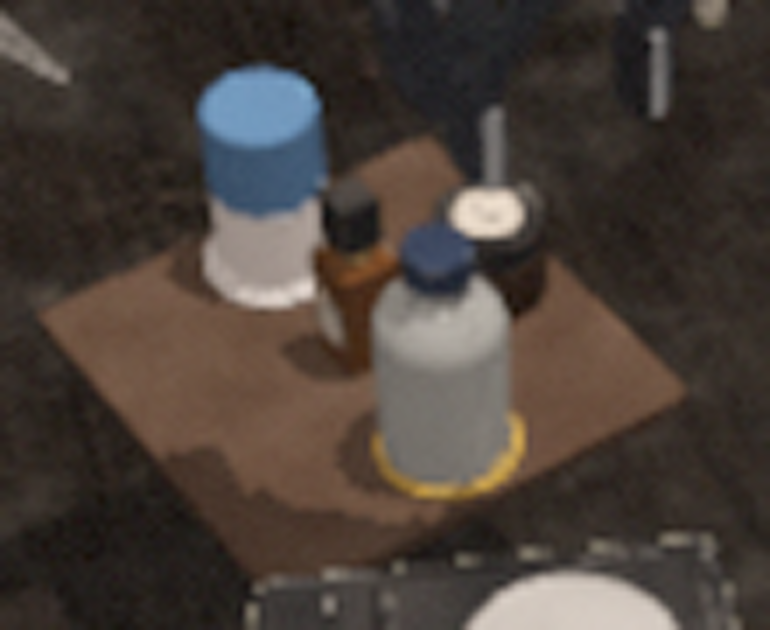

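Run:
```python
from h import *
W=lambda u,v,z:pt("pics/w17.npz",u,v,z)[:2]
C=lambda u,v,z:pt("pics/c6.npz",u,v,z,230,190,5)[:2]
S=lambda u,v,z:pt("pics/s6.npz",u,v,z,230,110,7)[:2]
print("brass .5414 .238; bottle",C(327,142,.130),S(437,243,.130),W(317,83,.130))
print("blue",C(235,392,.102),S(262,108,.102),pt("pics/w14.npz",384,395,.102,190,60,3)[:2])
c=imaging.get_calibration("wrist")
t=np.linspace(0,6.28,200)
for n,b in [("bottle bottom side",(.5414,.238)),]:
  for cam,x0,y0,k in [("side",230,110,7),("scene",230,190,5)]:
    cal=imaging.get_calibration(cam)
    for r,z in[(.028,.014),(.032,.014)]:
      P=np.array([proj(cal,[b[0]+r*np.cos(a),b[1]+r*np.sin(a),z]) for a in t]);P=(P-[x0,y0])*k
      print(cam,r,P.min(0).round(),P.max(0).round())
```

```text
brass .5414 .238; bottle [0.5393 0.2357] [0.5402 0.2302] [0.5423 0.2364]
blue [0.4999 0.3753] [0.5028 0.3662] [0.5023 0.3785]
side 0.028 [382. 384.] [512. 478.]
side 0.032 [373. 377.] [521. 485.]
scene 0.028 [279. 246.] [380. 325.]
scene 0.032 [272. 241.] [388. 331.]
```

All five are in place, and the offsets are small against the tolerances. I hand in the job.

Run:
```python
from h import *
cal=imaging.get_calibration("scene"); a=cv2.imread("pics/scene0.png"); b=cv2.imread("pics/c6_full.png")
d=cv2.absdiff(a,b)[160:200,385:410]; print("black flacon diff scene max/mean",d.max(),d.mean())
print(env.close_job()); st()
```

```text
black flacon diff scene max/mean 178 8.037333333333333
the job is handed in; nothing more can be done
None
the job is handed in; nothing more can be done
```

Run:
```python
import cv2,numpy as np
a=cv2.imread("pics/scene0.png")[150:210,370:430];b=cv2.imread("pics/c6_full.png")[150:210,370:430]
cv2.imwrite("pics/cmp.png",cv2.resize(np.hstack([a,b]),None,fx=6,fy=6,interpolation=cv2.INTER_CUBIC))
```

```text
(no output)
```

View pics/cmp.png

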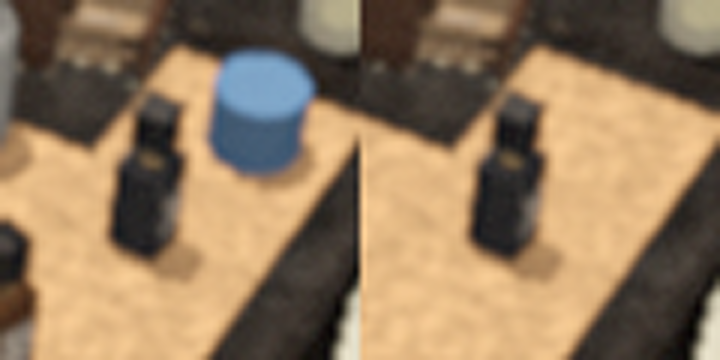

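The board is set out as asked, and I handed the job in at about 33 s of the 136 s allowed. `env.close_job()` gives no verdict, so the checks below are my own camera estimates.

| Item | Where it ended up | Tolerance |
|---|---|---|
| Amber flacon | about 1 mm from the board's centre | 15 mm |
| Balm jar | about 70 mm behind centre, under 1 mm sideways | 55–90 mm, 18 mm sideways |
| White cup on marble coaster | about 1–2 mm off centre | 12 mm |
| Blue cup on white cup, mouth down | about 3 mm off in the wrist view | 10 mm |
| Clear bottle on brass coaster | about 2–3 mm off centre | 12 mm |

- **Upright and clear:** all five looked upright in the last scene and side pictures. The gripper was clear of them all.
- **Black flacon:** a before-and-after picture shows it unmoved and upright. A plain pixel difference over that patch was not conclusive, so I compared the pictures by eye.
- **Disagreement:** the side camera's single-ray positions read about 5–10 mm lower in y than the wrist and scene cameras. I trusted the wrist camera for positions. Within the side picture itself, the cups, bottle and coasters line up.
- **Contact forces:** the jar met the board with about 17 N and the bottle met its coaster with about 13 N, both well under the limits.

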